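# Chock a row of sample tubes with tongs

### The job

Keep your fingers off the clean parts: take the tongs from the leaning rack and with them lift the chock out of the steel tray, then use it on the orange board to gently close up the row of three lying tubes against the blue fence and leave it there, square and snug against the last tube about midway along it, so that the row cannot roll apart. Then put the tongs back in the rack as they were and let go, leaving the bowl, jar and bottle alone.

Things in the scene. Friction and masses are not known exactly. Their poses are not given: they have to be found in the camera images.
- tongs: Spring tongs, 157 mm long, 100 g: two arms 18 mm wide (along x) hinged at one end. Origin on the pivot, a dark cylinder of radius 7 mm lying 16 mm along x; +z points away from the jaws, jaw tips at z = -150 mm; squeezed along y. Blue handle plates at z = -14 to -74 mm, outer faces 40 mm apart when free (39 at z = -20, 41 at z = -60). Half a turn about z changes nothing.
- tongs_tip (a point): Midpoint between the jaw tips, 150 mm below the pivot. Orange jaws 16 mm wide along x, z = -108 to -150 mm; free, the tips are 40 mm apart inside, 50 outside. Released, they spring open.
- tongs_grip (a point): Place to hold the tongs, between the handles, at z = -38 mm. The spring is preloaded: the arms begin to close at about 5 N here (7.5 N when shut), so a squeeze barely under the free 40 mm holds them open; 5 mm less brings the jaws onto a 24 mm part, with about a quarter of the grip force.
- tongs_left (a joint): Closing angle of each tongs arm, rad: 0 fully open (free), about 0.066 with the jaws on the 24 mm chock fin, 0.15 shut.
- rack: Fixed tongs rack: blue base 150 x 90 x 8 mm, origin at the centre of its underside. Its steel cradle leans 35 degrees from vertical towards the rack's -x (axis up along (-0.574, 0, 0.819)). Back plate under the tongs, 95 mm long, side cheeks 62 mm apart and 60 mm long, open to the upper +x side. The tongs lie in it, z along the axis, y along the rack's y, handles sticking out.
- rack_foot (a point): Point on the foot ledge where tongs_tip stands when the tongs are in the rack; (50, 0, 26) mm in the rack frame. The ledge has a 10 mm high lip in front: 21 mm of room between back plate and lip, 8 mm behind this point and 13 mm before it.
- rack_head (a point): Point where the pivot of the tongs lies when they are in the rack, 150 mm from rack_foot up the leaning axis.
- tray: Fixed shallow steel tray, 150 x 150 mm, rim 18 mm high, walls and floor 3 mm; origin at the centre of its underside.
- chock: Chock, about 120 g: black rubber block 80 x 40 x 16 mm (x, y, z) with a yellow fin upright in the middle of its top, 24 mm along x, 14 along y, z = 16 to 48 mm. Origin at the centre of its underside. Take the fin across its 24 mm (tongs' y along the chock's x); either long side may face the tubes.
- board: Fixed orange board 150 x 230 x 12 mm (x, y, z), origin at the centre of its underside, with a blue fence across its +y end, 20 mm high above the board, whose inner face is at y = +95 mm. The tubes lie on it along x, in a row from the fence towards -y, with gaps of a few mm.
- board_fence (a point): Middle of the fence's inner face at the level of the board's top: (0, 95, 12) mm in the board frame, axes as the board's.
- tube1: Capped brown sample tube nearest the fence, 28 mm diameter, 100 mm long, about 70 g, lying along its x, origin at its middle on its axis. Rolls freely.
- tube2: The middle tube, the same.
- tube3: The last tube, farthest from the fence, the same; the chock goes against its far (-y of the board) side.
- bowl: Bystander: steel bowl, 90 mm across, 45 mm high, origin under its centre.
- jar: Bystander: amber jar, 56 mm across, 70 mm high, origin under its centre.
- bottle: Bystander: white bottle, 48 mm across, 90 mm high, origin under its centre.
Things that resemble listed ones, but are neither listed nor needed, are in the scene too. There is more than one size of the tongs; the one meant has the size given above.

How it is judged:
By the outcome, as a careful person would: the job done as asked, in the order asked, and still so for the second after the job is handed in, with the robot touching nothing.
It also fails if it takes over 59 s, if anything falls off the work surface, if the arm or the gripper's body presses on something with over 40 N, if the wrist force passes 120 N, or if a joint passes its speed limit or range.

### The arm

A 6-joint arm with a two-finger parallel gripper is mounted at the origin on the work surface. World frame = base frame: x ahead of the robot, y to its left, z up, the work surface at z = 0. Lengths are in m, angles in rad, forces in N, time in s.
With the tool pointing down it reaches from about 0.375 to 0.9 m from the base axis. Payload 3.1 kg.
Tool frame: the origin (TCP) lies at the very end of the fingers, on their centre line; the grasp point (between the pads) lies 19 mm behind it; z points along the fingers, y is the direction in which the jaws open and shut (so a half turn about z gives the same grasp; the last joint's range is limited). The gripper opens to 85 mm and grips with 20 to 120 N. Pads are 22 mm wide; open, the fingers measure 114 mm over their backs; the gripper's body (76 mm by 85 mm) begins 54 mm behind the grasp point. The pads swing forward as they close: fully open they stand 13 mm farther back than shut.
Start: joints at [-1.341, 0.527, 1.433, -0, 1.181, -0.178], TCP at [0.248, -0.573, 0.231] pointing down, gripper open.
Joint ranges: [-3.08, 3.08], [-0.75, 2.2], [0.22, 2.44], [-1.43, 4.57], [0, 2.65], [-2.85, 2.85]. Speed limits (rad/s): [2.79, 2.79, 3.14, 3.14, 3.14, 3.14].

### API

Orientations are given as a unit quaternion [x, y, z, w].
In Python, from station import manip gives the robot as it stands. The module is installed in compiled form; this text tells all that it offers.
- The arm moves only by the tool send_rows, never from a script. Its argument "commands" is a list of rows, each an object with "delta_pos": the shift along the world's x, y, z in cm, a list of three; "yaw": the turn about the world's z in rad. A call has 1 to 10 rows; each row shifts and turns the pose as measured when the row begins; what a row does not reach is not made up. A row lasts 1/8 s, in which the tool goes at most 62.5 mm and 10.7 degrees, less where a joint would pass 70% of its speed; a pose out of reach is approached as far as the arm can. A call is refused whole if a number of a shift passes 6.25 or a number of a turn 0.188, either way. A call with a gripper value outside its range is refused whole. "grip" is the closure, from -1 (fully open) to 1 (shut), set as the call begins (left out, the last holds). The fingers move at their own pace and stop on an object; "force" is the grip in N (left out, the last holds). Time passes only in rows, so rows that do not move let the fingers close. It gives the time, the measured TCP pose, the force and the opening at its end, in the units of the state.
- manip.sense(): the state, without advancing time (a new reading comes with each control period).
- manip.snapshot(name): name is "scene" or "top" or "wrist"; returns the picture (420x560x3 uint8, blue, green, red); there is no depth.
- manip.get_calibration(name): a dict with "fx", "fy", "cx", "cy" (pixels), "dist_coeffs" ([k1, k2, p1, p2, k3] as OpenCV has them; the pictures are not rectified), "world_to_cam" (4x4, takes a point from world to camera coordinates); the wrist camera has in their place "mount" (4x4, takes a point from camera to tool coordinates, whose origin is the TCP and whose axes are the flange's). Camera axes: x right, y down, z forward; pixel columns grow to the right and rows downward; lengths in m; the calibration is good to about 2 mm. A picture is of the moment at which its call begins: read the wrist's pose just before it. get_calibration takes no time and is no camera call.
- manip.sign_off(): hands the job in, once; it reports no verdict.
The state is a dict: "t": time; "q": joint angles; "qd": joint speeds; "tau": joint torques, N m; "tcp_pos": TCP position; "tool_rot": TCP orientation; "force": force on the tool from outside, world axes, zero at the start; "ft_torque": the same for the moment, N m; "finger_gap": opening from 0.0 (shut) to 1.0 (fully open).
Only numpy, scipy, OpenCV 4.12 (cv2) and the standard library are available. Lean on these libraries where they do the work, as an engineer would, in place of code of your own. Each camera call takes 0.05 s, during which the arm holds its last target. There are 200 camera calls.

## Working session

There is one attempt and no reset: what is moved stays moved. The work goes in short steps, Python scripts to look and compute and a tool call to move; the robot and the scene stay as the last step left them, time stands still between calls to the robot, and variables do not carry over. Pictures are saved under pics/ and viewed, about 8 in all and at most 12, crops included, and the job is handed in when it is done.

Besides the shell and the picture viewer there is one more tool, called after "Call:" by a JSON object that holds its "method" and its "body", one argument or row to a line. send_rows: Moves the arm, as the interface text tells. Its arguments: {"type":"object","properties":{"commands":{"type":"array","items":{"type":"object","properties":{"delta_pos":{"type":"array","items":{"type":"number"}},"yaw":{"type":"number"}}}},"grip":{"type":"number"},"force":{"type":"number"}},"required":["commands"]}

```bash
mkdir -p pics; python3 - <<'E'
from station import manip
import cv2, numpy as np
s=manip.sense(); print({k:np.round(v,3) for k,v in s.items()})
for n in ("scene","top"):
    im=manip.snapshot(n); cv2.imwrite(f"pics/{n}0.png",im)
    c=manip.get_calibration(n); print(n,{k:np.round(np.array(v),4).tolist() for k,v in c.items()})
c=manip.get_calibration("wrist");print({k:np.round(np.array(v),4).tolist() for k,v in c.items()})
a=cv2.imread("pics/top0.png"); cv2.imwrite("pics/top0b.png",cv2.resize(a,(800,600),interpolation=cv2.INTER_CUBIC))
a=cv2.imread("pics/scene0.png"); cv2.imwrite("pics/scene0b.png",cv2.resize(a,(800,600),interpolation=cv2.INTER_CUBIC))
E
```

```text
{'t': np.float64(0.0), 'q': array([-1.34 ,  0.528,  1.434, -0.   ,  1.181, -0.178]), 'qd': array([ 0.001, -0.002,  0.   , -0.002, -0.   , -0.002]), 'tau': array([ 1.0000e-03, -4.4234e+01, -1.7802e+01, -0.0000e+00,  8.0000e-03,
       -0.0000e+00]), 'tcp_pos': array([ 0.248, -0.573,  0.23 ]), 'tool_rot': array([ 0.979,  0.203, -0.   , -0.001]), 'force': array([-0.025, -0.685, -0.877]), 'ft_torque': array([ 0.036,  0.008, -0.01 ]), 'finger_gap': np.float64(0.999)}
scene {'fx': 422.0181, 'fy': 422.0181, 'cx': 281.4987, 'cy': 212.1459, 'dist_coeffs': [-0.0461, 0.0, 0.0, 0.0, 0.0], 'world_to_cam': [[-0.3524, 0.9358, -0.0055, 0.1611], [0.5041, 0.1848, -0.8436, -0.1645], [-0.7885, -0.3001, -0.5369, 1.3339], [0.0, 0.0, 0.0, 1.0]]}
top {'fx': 440.0099, 'fy': 440.0099, 'cx': 294.4641, 'cy': 212.4566, 'dist_coeffs': [-0.1058, 0.0, 0.0, 0.0, 0.0], 'world_to_cam': [[0.0183, -0.9998, -0.0029, -0.0031], [-0.9989, -0.0182, -0.0432, 0.4843], [0.0432, 0.0037, -0.9991, 1.059], [0.0, 0.0, 0.0, 1.0]]}
{'fx': 326.0903, 'fy': 326.0903, 'cx': 273.917, 'cy': 210.2152, 'dist_coeffs': [-0.0747, 0.0, 0.0, 0.0, 0.0], 'mount': [[-0.0008, -0.9485, -0.3166, 0.0814], [1.0, -0.0011, 0.0006, -0.0], [-0.001, -0.3166, 0.9485, -0.1424], [0.0, 0.0, 0.0, 1.0]]}
```

View pics/top0b.png

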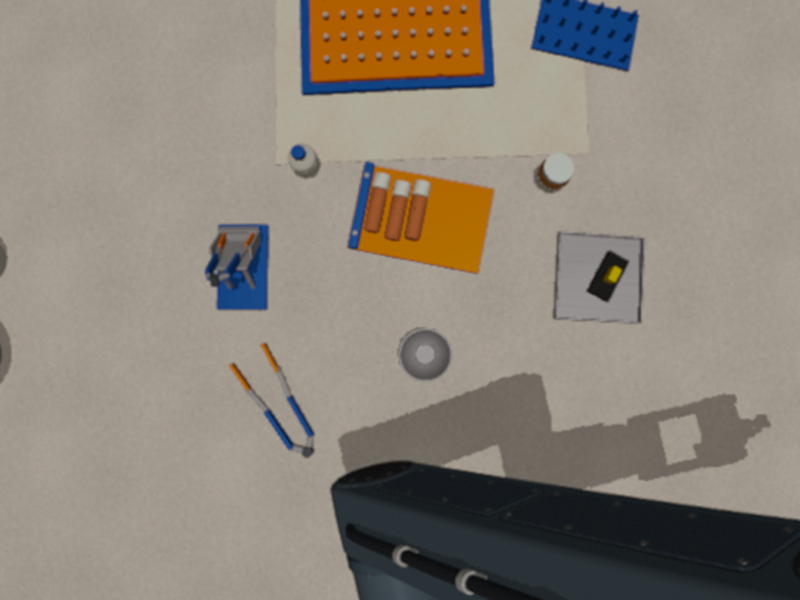

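View pics/scene0b.png

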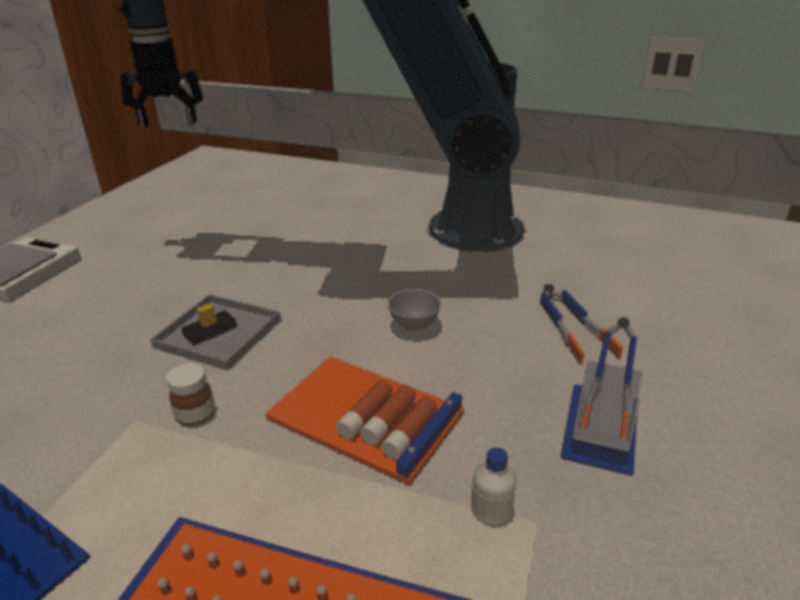

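```bash
cat > h.py <<'E'
from station import manip
import cv2, numpy as np, time
from scipy.spatial.transform import Rotation as R
def cam(n,pose=None):
    c=manip.get_calibration(n); K=np.array([[c["fx"],0,c["cx"]],[0,c["fy"],c["cy"]],[0,0,1.]]); d=np.array(c["dist_coeffs"],float)
    if n=="wrist":
        T=np.eye(4);T[:3,:3]=R.from_quat(pose[1]).as_matrix();T[:3,3]=pose[0]
        W=np.linalg.inv(T@np.array(c["mount"]))
    else: W=np.array(c["world_to_cam"])
    return K,d,W
def p2w(C,uv,z):
    K,d,W=C; uv=np.array(uv,float).reshape(-1,1,2); z=np.broadcast_to(z,len(uv))
    n=cv2.undistortPoints(uv,K,d)[:,0]; r=np.c_[n,np.ones(len(n))]@W[:3,:3]; o=-W[:3,:3].T@W[:3,3]
    return o+r*((z-o[2])/r[:,2])[:,None]
def w2p(C,P):
    K,d,W=C; return cv2.projectPoints(np.array(P,float).reshape(-1,3),cv2.Rodrigues(W[:3,:3])[0],W[:3,3],K,d)[0][:,0]
def pose(): s=manip.sense(); return s["tcp_pos"],s["tool_rot"]
def shot(n,name):
    p=pose(); im=manip.snapshot(n); cv2.imwrite(f"pics/{name}.png",im); np.save(f"pics/{name}.npy",np.r_[p[0],p[1]]); return im
def wcam(name): a=np.load(f"pics/{name}.npy"); return cam("wrist",(a[:3],a[3:]))
E
python3 - <<'E'
from h import *
np.set_printoptions(precision=4,suppress=True)
C=cam("top"); k=1.4286
f=lambda pts,z:print(p2w(C,np.array(pts)/k,z))
print("rack");f([(218,225),(268,224),(268,309),(218,310)],.008)
print("chock ends/fin");f([(611,251),(628,259),(606,301),(588,292)],.019);f([(614,274)],.051)
print("board");f([(368,162),(494,187),(479,272),(351,246)],.012)
print("tubes");f([(380,175),(374,231),(402,183),(396,238),(422,183),(414,238)],.026)
print("tray");f([(557,233),(643,236),(640,322),(555,319)],.018)
print("bowl,jar,bottle");f([(425,353)],.03);f([(558,168)],.07);f([(299,152)],.09)
E
```

```text
rack
[[0.6146 0.3607 0.008 ]
 [0.6173 0.2724 0.008 ]
 [0.4702 0.2677 0.008 ]
 [0.4669 0.3553 0.008 ]]
chock ends/fin
[[ 0.5798 -0.3181  0.019 ]
 [ 0.5667 -0.3478  0.019 ]
 [ 0.494  -0.3096  0.019 ]
 [ 0.5087 -0.2784  0.019 ]]
[[ 0.5373 -0.3136  0.051 ]]
board
[[ 0.7272  0.1012  0.012 ]
 [ 0.6872 -0.1167  0.012 ]
 [ 0.5398 -0.0926  0.012 ]
 [ 0.5805  0.1267  0.012 ]]
tubes
[[0.7011 0.0789 0.026 ]
 [0.6048 0.0868 0.026 ]
 [0.6878 0.0412 0.026 ]
 [0.5935 0.0494 0.026 ]
 [0.6884 0.0072 0.026 ]
 [0.594  0.019  0.026 ]]
tray
[[ 0.6087 -0.2248  0.018 ]
 [ 0.6073 -0.3747  0.018 ]
 [ 0.4592 -0.3694  0.018 ]
 [ 0.4619 -0.2223  0.018 ]]
bowl,jar,bottle
[[ 0.4011 -0.003   0.03  ]]
[[ 0.7079 -0.2152  0.07  ]]
[[0.7213 0.2057 0.09  ]]
```

Call:
{"method": "send_rows", "body": {
  "commands": [
    {"delta_pos": [3.6, 3.4, -0.3], "yaw": -0.06},
    {"delta_pos": [3.6, 3.4, -0.3], "yaw": -0.06},
    {"delta_pos": [3.6, 3.4, -0.3], "yaw": -0.06},
    {"delta_pos": [3.6, 3.4, -0.3], "yaw": -0.06},
    {"delta_pos": [3.6, 3.4, -0.3], "yaw": -0.06},
    {"delta_pos": [3.6, 3.4, -0.3], "yaw": -0.06},
    {"delta_pos": [3.6, 3.4, 0], "yaw": 0},
    {"delta_pos": [2.5, 2.5, 0], "yaw": 0}
  ]
}}

```text
t: 1.1
tcp_pos: [0.5291, -0.3025, 0.208]
tool_rot: [1.0, 0.015, -0.002, -0.003]
force: [-0.1, -0.7, -0.2]
finger_gap: 1.002
```

```bash
python3 - <<'E'
from h import *
print(pose()); shot("wrist","w1")
E
```

```text
(array([ 0.5290863 , -0.30252789,  0.20796896]), array([ 0.99988892,  0.01453336, -0.00155885, -0.0029165 ]))
```

Call:
{"method": "send_rows", "body": {
  "commands": [
    {"delta_pos": [1, 5.5, 0], "yaw": 0},
    {"delta_pos": [1, 5.5, 0], "yaw": 0},
    {"delta_pos": [1, 5.5, 0], "yaw": 0},
    {"delta_pos": [1, 5.5, 0], "yaw": 0},
    {"delta_pos": [1, 5.5, 0], "yaw": 0},
    {"delta_pos": [1, 5.5, 0], "yaw": 0},
    {"delta_pos": [0, 0, 0], "yaw": 0}
  ]
}}

```text
t: 2.02
tcp_pos: [0.592, 0.0406, 0.205]
tool_rot: [1.0, 0.016, -0.002, -0.004]
force: [-0.5, -0.8, 1.3]
finger_gap: 1.0
```

```bash
python3 - <<'E'
from h import *
print(pose()); shot("wrist","w2")
E
```

```text
(array([0.59200751, 0.04059962, 0.2050028 ]), array([ 0.99986437,  0.01582874, -0.00150745, -0.0042912 ]))
```

Call:
{"method": "send_rows", "body": {
  "commands": [
    {"delta_pos": [-1, 5.5, 0.6], "yaw": 0},
    {"delta_pos": [-1, 5.5, 0.6], "yaw": 0},
    {"delta_pos": [-1, 5.5, 0.6], "yaw": 0},
    {"delta_pos": [-1, 5.5, 0.6], "yaw": 0},
    {"delta_pos": [-1, 4.5, 0.6], "yaw": 0},
    {"delta_pos": [0, 0, 0], "yaw": 0}
  ]
}}

```text
t: 2.82
tcp_pos: [0.5431, 0.2993, 0.234]
tool_rot: [1.0, 0.008, -0.002, -0.002]
force: [1.0, -0.7, -0.4]
finger_gap: 1.002
```

```bash
python3 - <<'E'
from h import *
s=manip.sense();print(pose(),s["t"],s["q"]); shot("wrist","w3")
for i in (1,2,3):
    a=cv2.imread(f"pics/w{i}.png"); cv2.imwrite(f"pics/w{i}b.png",cv2.resize(a,(800,600),interpolation=cv2.INTER_CUBIC))
E
```

```text
(array([0.54307402, 0.29932739, 0.23403172]), array([ 0.99996662,  0.00767899, -0.00205148, -0.00189366])) 2.825 [0.32140176 0.5186555  1.44117231 0.00525595 1.18450362 1.87485301]
```

View pics/w3b.png

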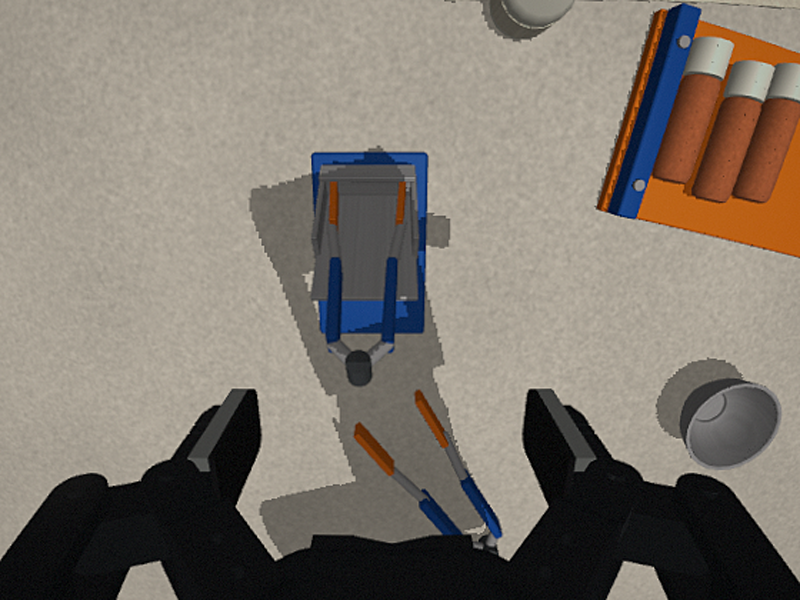

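View pics/w2b.png

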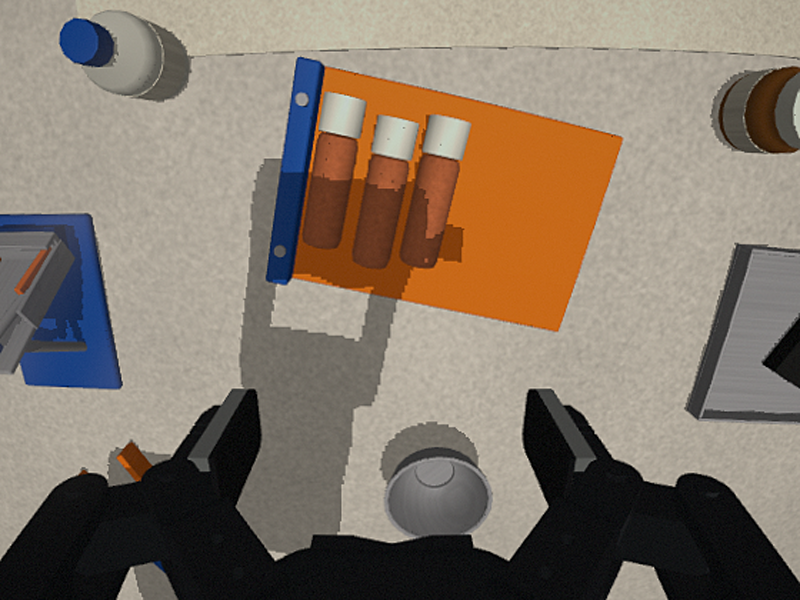

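View pics/w1b.png

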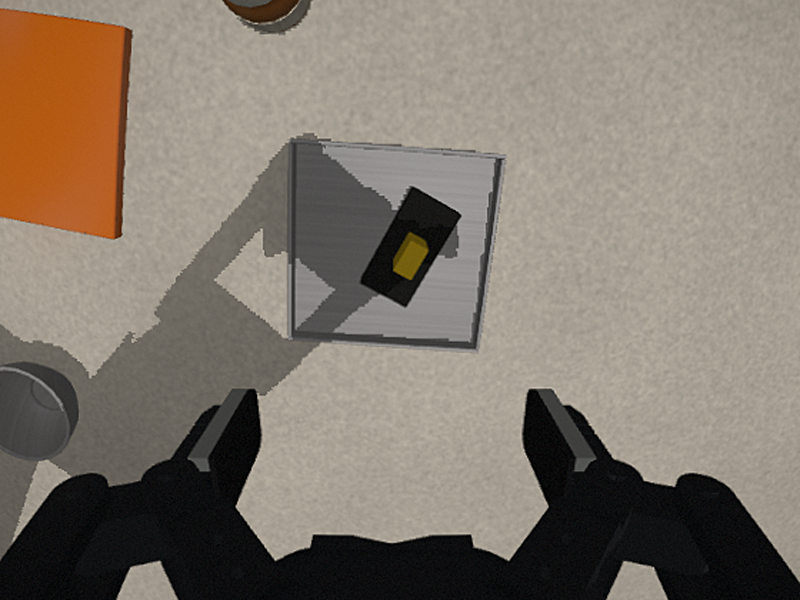

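```bash
python3 - <<'E'
from h import *
np.set_printoptions(precision=4,suppress=True)
k=1/1.4286
C=wcam("w3")
rc=p2w(C,np.array([(312,154),(428,153),(425,332),(321,332)])*k,.008); print("rack",rc)
def fit(model,meas):
    m=np.array(model,float);w=np.array(meas)[:,:2];mc=m.mean(0);wc=w.mean(0)
    H=(m-mc).T@(w-wc); a=np.arctan2(H[0,1]-H[1,0],H[0,0]+H[1,1]); c,s=np.cos(a),np.sin(a)
    Rm=np.array([[c,-s],[s,c]]); t=wc-Rm@mc; return t,a,np.abs(w-(m@Rm.T+t)).max()
t,a,e=fit([(.075,.045),(.075,-.045),(-.075,-.045),(-.075,.045)],rc); print("rack pose",t,a,e)
def rk(p): c,s=np.cos(a),np.sin(a); return np.array([t[0]+c*p[0]-s*p[1],t[1]+s*p[0]+c*p[1],p[2]])
u=np.array([-.574,0,.819]);f=np.array([.05,0,.026])
for n,s,y in (("foot",0,0),("tipL",0,.025),("tipR",0,-.025),("head",.150,0),("hL top",.136,.0195),("hR top",.136,-.0195),("hL low",.076,.0205),("grip",.112,0)):
    P=rk(f+s*u+np.array([0,y,0])); print(n,P,w2p(C,P)[0]/k)
C=wcam("w2")
b=p2w(C,np.array([(622,137),(558,331),(296,279),(324,67)])*k,.012); print("board",b)
t2,a2,e2=fit([(.075,-.115),(-.075,-.115),(-.075,.095),(.075,.095)],b);print("board pose",t2,a2,e2)
tp=p2w(C,np.array([(345,97),(322,247),(397,118),(372,267),(447,117),(418,266)])*k,.026);print("tubes",tp)
c,s=np.cos(a2),np.sin(a2); print((tp[:,:2]-t2)@np.array([[c,-s],[s,c]]))
C=wcam("w1")
q=p2w(C,np.array([(411,187),(461,214),(406,306),(361,282)])*k,.019);print("chock",q)
t3,a3,e3=fit([(.04,.02),(.04,-.02),(-.04,-.02),(-.04,.02)],q);print("chock pose",t3,a3,e3)
for z in (.019,.051):print("finproj",z,w2p(C,[*t3,z])[0]/k)
E
```

```text
rack [[0.6172 0.3614 0.008 ]
 [0.619  0.2732 0.008 ]
 [0.4725 0.2702 0.008 ]
 [0.4711 0.3591 0.008 ]]
rack pose [0.5449 0.316 ] 0.018354030040255397 0.0019240255842851162
foot [0.5949 0.3169 0.026 ] [369.2578 186.3858]
tipL [0.5945 0.3419 0.026 ] [335.3553 186.615 ]
tipR [0.5954 0.2919 0.026 ] [403.2339 186.2483]
head [0.5089 0.3153 0.1488] [361.3176 368.5848]
hL top [0.5165 0.335  0.1374] [327.5359 346.356 ]
hR top [0.5172 0.296  0.1374] [397.0668 346.2651]
hL low [0.5509 0.3366 0.0882] [333.6153 264.9496]
grip [0.5307 0.3157 0.1177] [363.7504 311.2119]
board [[ 0.6859 -0.1153  0.012 ]
 [ 0.54   -0.0899  0.012 ]
 [ 0.5754  0.1132  0.012 ]
 [ 0.7224  0.0907  0.012 ]]
board pose [0.6326 0.0095] -0.16997903967772335 0.002629473209366559
tubes [[0.7026 0.0752 0.026 ]
 [0.6035 0.0911 0.026 ]
 [0.6906 0.0413 0.026 ]
 [0.5902 0.0556 0.026 ]
 [0.6924 0.0089 0.026 ]
 [0.592  0.023  0.026 ]]
[[ 0.0579  0.0766]
 [-0.0425  0.0755]
 [ 0.0518  0.0411]
 [-0.0496  0.0383]
 [ 0.059   0.0095]
 [-0.0423  0.0064]]
chock [[ 0.5829 -0.3138  0.019 ]
 [ 0.5653 -0.3499  0.019 ]
 [ 0.4952 -0.3136  0.019 ]
 [ 0.513  -0.2796  0.019 ]]
chock pose [ 0.5391 -0.3142] -0.4666550050990536 0.001212877368752141
finproj 0.019 [409.162  248.7375]
finproj 0.051 [410.6825 259.1348]
```

Call:
{"method": "send_rows", "body": {
  "commands": [
    {"delta_pos": [-1.7, 1.7, 0], "yaw": 0.003},
    {"delta_pos": [0, 0, -4]},
    {"delta_pos": [0, 0, -4]},
    {"delta_pos": [0, 0, -3]},
    {"delta_pos": [0, 0, -1.5]},
    {"delta_pos": [0, 0, 0]},
    {"delta_pos": [0, 0, 0]}
  ],
  "grip": -0.1,
  "force": 30
}}

```text
validation failed for argument at $.co...
```

```bash
python3 - <<'E'
from h import *
s=manip.sense();print(s["t"],s["tcp_pos"],s["tool_rot"],s["force"],s["finger_gap"])
a=shot("wrist","w4"); cv2.imwrite("pics/w4b.png",cv2.resize(a,(800,600),interpolation=cv2.INTER_CUBIC))
E
```

```text
2.875 [0.54339226 0.29761182 0.2336359 ] [ 0.99997287  0.00686396 -0.00235847 -0.00126017] [0.73545802 0.26073611 0.07743316] 0.9992170123002234
```

View pics/w4b.png

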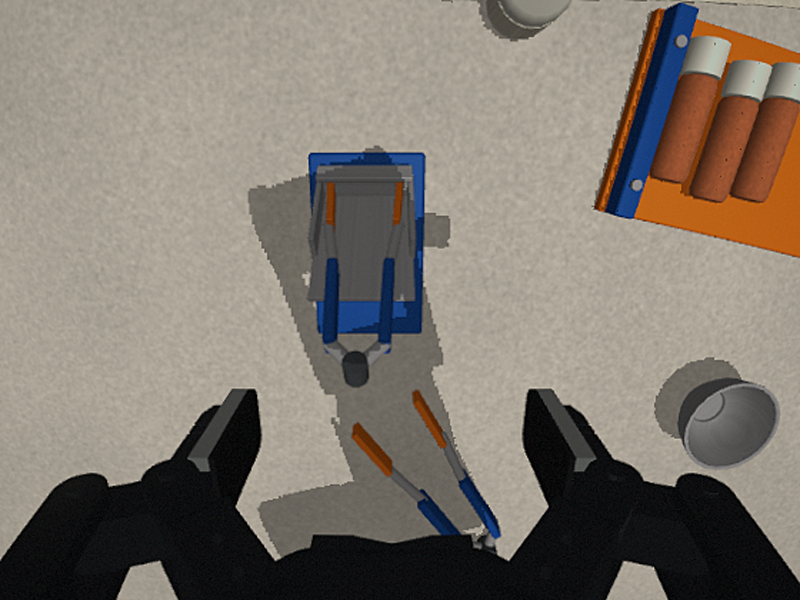

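Call:
{"method": "send_rows", "body": {
  "commands": [
    {"delta_pos": [-1.7, 1.9, 0], "yaw": 0.003},
    {"delta_pos": [0, 0, -4], "yaw": 0},
    {"delta_pos": [0, 0, -4], "yaw": 0},
    {"delta_pos": [0, 0, -3], "yaw": 0},
    {"delta_pos": [0, 0, -1], "yaw": 0},
    {"delta_pos": [0, 0, 0], "yaw": 0},
    {"delta_pos": [0, 0, 0], "yaw": 0}
  ],
  "grip": -0.1,
  "force": 30
}}

```text
t: 3.8
tcp_pos: [0.5266, 0.3108, 0.1123]
tool_rot: [1.0, 0.002, -0.002, -0.002]
force: [0.1, 0.3, -0.5]
finger_gap: 0.551
```

Call:
{"method": "send_rows", "body": {
  "commands": [
    {"delta_pos": [0, 0.55, -0.3], "yaw": 0.014},
    {"delta_pos": [0, 0, -0.3], "yaw": 0},
    {"delta_pos": [0, 0, 0], "yaw": 0}
  ]
}}

```text
t: 4.18
tcp_pos: [0.528, 0.3172, 0.1085]
tool_rot: [1.0, 0.009, 0.0, -0.002]
force: [-0.5, 0.1, -0.2]
finger_gap: 0.555
```

```bash
python3 - <<'E'
from h import *
s=manip.sense();print(s["t"],s["tcp_pos"],s["tool_rot"],s["force"],s["finger_gap"])
a=shot("wrist","w5"); cv2.imwrite("pics/w5b.png",cv2.resize(a,(800,600),interpolation=cv2.INTER_CUBIC))
E
```

```text
4.175 [0.52804835 0.31721842 0.10852652] [ 9.99955308e-01  9.15632329e-03  1.52449454e-04 -2.34936317e-03] [-0.54464833  0.11233233 -0.16199617] 0.5549139810055264
```

View pics/w5b.png

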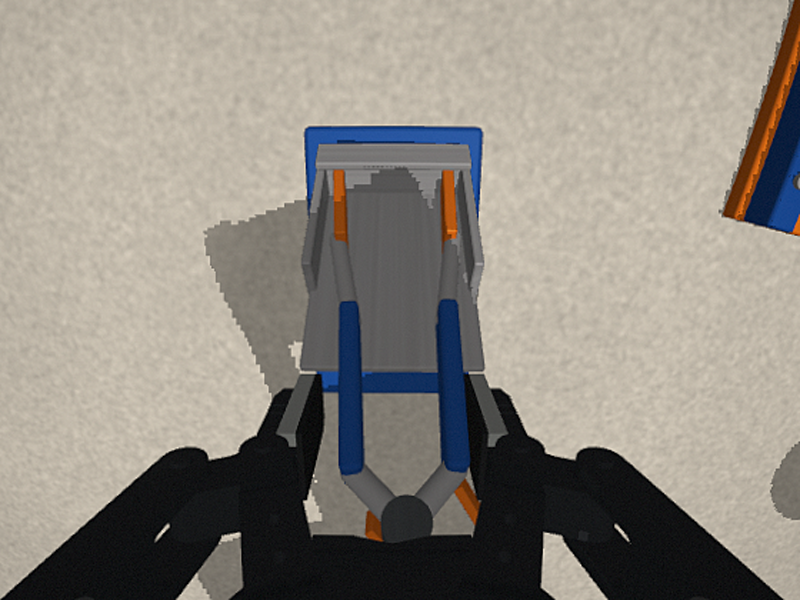

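Call:
{"method": "send_rows", "body": {
  "commands": [
    {"delta_pos": [-0.2, -0.1, -0.3], "yaw": 0},
    {"delta_pos": [0, 0, 0], "yaw": 0},
    {"delta_pos": [0, 0, 0], "yaw": 0}
  ],
  "grip": 0.08
}}

```text
t: 4.6
tcp_pos: [0.5275, 0.3169, 0.1072]
tool_rot: [1.0, 0.009, 0.002, -0.003]
force: [1.5, 0.3, -0.2]
finger_gap: 0.459
```

Call:
{"method": "send_rows", "body": {
  "commands": [
    {"delta_pos": [0, 0, 0], "yaw": 0},
    {"delta_pos": [0, 0, 0], "yaw": 0}
  ],
  "grip": 0.1
}}

```text
t: 4.85
tcp_pos: [0.5275, 0.3168, 0.1072]
tool_rot: [1.0, 0.009, 0.002, -0.003]
force: [0.1, -0.1, 2.1]
finger_gap: 0.45
```

```bash
python3 - <<'E'
from h import *
s=manip.sense();print(s["t"],s["tcp_pos"],s["tool_rot"],s["force"],s["ft_torque"],s["finger_gap"])
a=shot("wrist","w6"); cv2.imwrite("pics/w6b.png",cv2.resize(a,(800,600),interpolation=cv2.INTER_CUBIC))
E
```

```text
4.85 [0.52750596 0.31680696 0.1071903 ] [ 0.99995155  0.00900897  0.00225895 -0.00326073] [ 0.07323804 -0.07311984  2.1358527 ] [0.00256479 0.04427857 0.04986199] 0.4499759135865384
```

View pics/w6b.png

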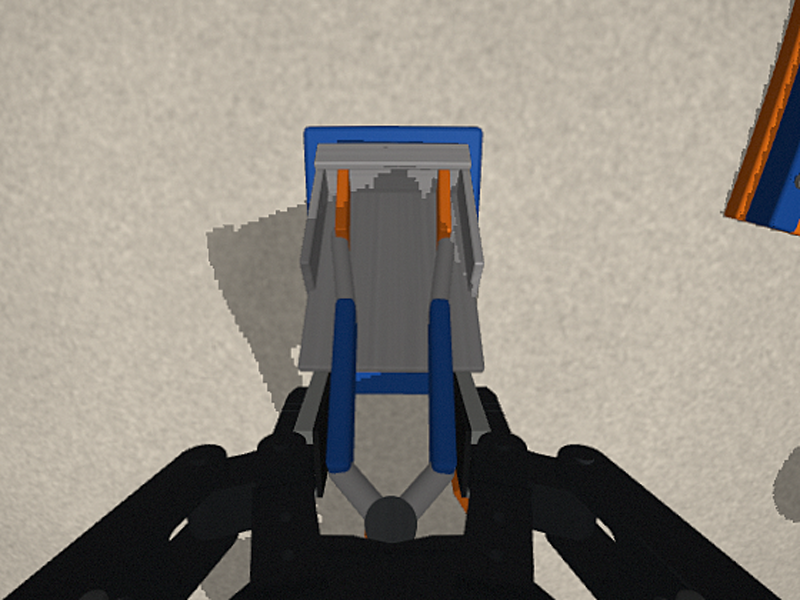

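Call:
{"method": "send_rows", "body": {
  "commands": [
    {"delta_pos": [-0.45, 0, 0.7], "yaw": 0},
    {"delta_pos": [-0.45, 0, 0.7], "yaw": 0},
    {"delta_pos": [-0.9, 0, 1.4], "yaw": 0},
    {"delta_pos": [-0.9, 0, 1.4], "yaw": 0},
    {"delta_pos": [-0.9, 0, 1.4], "yaw": 0},
    {"delta_pos": [-0.9, 0, 1.4], "yaw": 0},
    {"delta_pos": [-0.9, 0, 1.4], "yaw": 0},
    {"delta_pos": [0, 0, 1.5], "yaw": 0},
    {"delta_pos": [0, 0, 0], "yaw": 0}
  ]
}}

```text
t: 6.02
tcp_pos: [0.4684, 0.3169, 0.214]
tool_rot: [1.0, 0.009, 0.003, -0.003]
force: [0.4, -0.0, -1.9]
finger_gap: 0.452
```

```bash
python3 - <<'E'
from h import *
s=manip.sense();print(s["t"],s["tcp_pos"],s["tool_rot"],s["force"],s["ft_torque"],s["finger_gap"])
a=shot("wrist","w7");b=shot("scene","s7"); 
c=w2p(cam("scene"),s["tcp_pos"])[0];print(c)
x,y=int(c[0]),int(c[1]); cr=b[max(0,y-70):y+110,x-80:x+80]
A=cv2.resize(a,(533,400),interpolation=cv2.INTER_CUBIC); B=cv2.resize(cr,(267,int(267*cr.shape[0]/cr.shape[1])),interpolation=cv2.INTER_CUBIC)[:400]
B=np.pad(B,((0,400-B.shape[0]),(0,0),(0,0))); cv2.imwrite("pics/v7.png",np.hstack([A,B]))
E
```

```text
6.025 [0.46839109 0.3168513  0.21400225] [ 0.99994581  0.00946157  0.00258302 -0.0034914 ] [ 0.43562708 -0.01164856 -1.92011347] [ 0.00080211 -0.00033407 -0.01683169] 0.45178957489385063
[443.29043457 184.19524245]
```

View pics/v7.png

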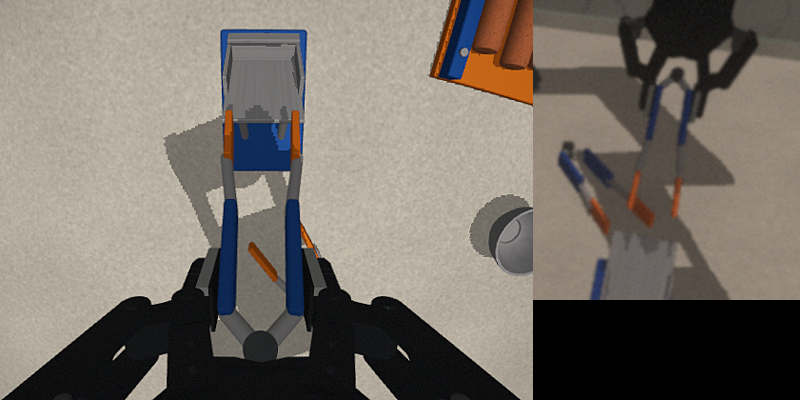

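Call:
{"method": "send_rows", "body": {
  "commands": [
    {"delta_pos": [0.3, -3, 0], "yaw": 0.05},
    {"delta_pos": [0.35, -5.5, 0], "yaw": 0.09},
    {"delta_pos": [0.35, -5.5, 0], "yaw": 0.09},
    {"delta_pos": [0.35, -5.5, 0], "yaw": 0.09},
    {"delta_pos": [0.35, -5.5, 0], "yaw": 0.09},
    {"delta_pos": [0.35, -5.5, 0], "yaw": 0.09},
    {"delta_pos": [0.35, -5.5, 0], "yaw": 0.09},
    {"delta_pos": [0.35, -5.5, 0], "yaw": 0.09},
    {"delta_pos": [0.35, -5.5, 0], "yaw": 0.09},
    {"delta_pos": [0.35, -5.5, 0], "yaw": 0.09}
  ]
}}

```text
t: 7.38
tcp_pos: [0.5011, -0.2228, 0.2049]
tool_rot: [0.898, 0.44, -0.004, -0.005]
force: [0.0, -0.0, -1.2]
finger_gap: 0.454
```

Call:
{"method": "send_rows", "body": {
  "commands": [
    {"delta_pos": [0.35, -5.5, 0], "yaw": 0.09},
    {"delta_pos": [0.35, -5.5, 0], "yaw": 0.09},
    {"delta_pos": [0, -2.5, 0], "yaw": 0.05},
    {"delta_pos": [0, 0, 0], "yaw": 0},
    {"delta_pos": [0, 0, 0], "yaw": 0}
  ]
}}

```text
t: 8.0
tcp_pos: [0.5059, -0.3667, 0.1991]
tool_rot: [0.842, 0.54, -0.005, -0.008]
force: [-0.3, 0.9, -1.1]
finger_gap: 0.45
```

```bash
cat >> h.py <<'E'
def chock(name,z0=.003):
    "fin/block from yellow+black segmentation; returns fin-centre candidates"
    C=wcam(name); im=cv2.imread(f"pics/{name}.png"); hsv=cv2.cvtColor(im,cv2.COLOR_BGR2HSV)
    m=cv2.inRange(hsv,(22,120,60),(35,255,255)); cs,_=cv2.findContours(m,0,2); c=max(cs,key=cv2.contourArea)
    return C,im,m,c
E
python3 - <<'E'
from h import *
np.set_printoptions(precision=4,suppress=True)
s=manip.sense();print(s["t"],s["tcp_pos"],s["tool_rot"],s["force"],s["ft_torque"],s["finger_gap"])
a=shot("wrist","w8")
C,im,m,c=chock("w8"); print(cv2.contourArea(c),cv2.boundingRect(c),cv2.minAreaRect(c))
# predicted tip
q=np.load("pics/w8.npy");Rm=R.from_quat(q[3:]).as_matrix()
for p in ((.0675,0,.081),(.0675+.0066,0,.081-.0046)): P=q[:3]+Rm@np.array(p); print(P,w2p(C,P))
cv2.imwrite("pics/w8b.png",cv2.resize(a,(800,600),interpolation=cv2.INTER_CUBIC))
E
```

```text
8.0 [ 0.5059 -0.3667  0.1991] [ 0.8416  0.5401 -0.0051 -0.0076] [-0.3172  0.8533 -1.0717] [-0.0082  0.0205  0.0208] 0.4498863138793482
454.5 (272, 116, 29, 19) ((285.6283874511719, 124.94552612304688), (28.070228576660156, 17.77781105041504), 3.5763344764709473)
[ 0.5327 -0.3048  0.1181] [[273.8149 123.7326]]
[ 0.5355 -0.2988  0.1227] [[273.8105 113.7776]]
```

View pics/w8b.png

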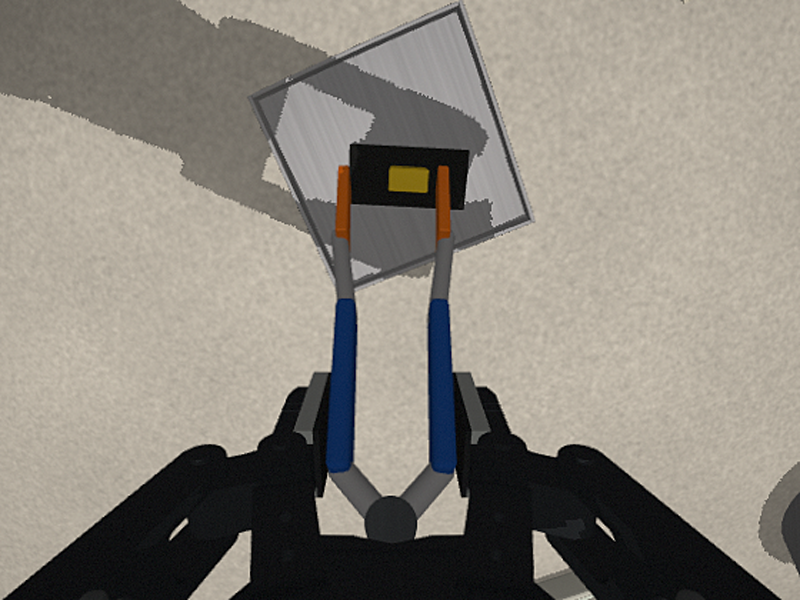

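```bash
python3 - <<'E'
from h import *
np.set_printoptions(precision=4,suppress=True)
C=wcam("w8");k=1/1.4286
q=np.load("pics/w8.npy");Rm=R.from_quat(q[3:]).as_matrix(); print("theta",np.arctan2(Rm[1,0],Rm[0,0]), "tilt", Rm[:,2])
P=p2w(C,np.array([(351,144),(469,150),(464,209)])*k,.019); print(P, "centre",(P[0]+P[2])/2, np.linalg.norm(P[1]-P[0]),np.linalg.norm(P[2]-P[1]))
d=P[1]-P[0]; print("x-axis yaw",np.arctan2(d[1],d[0]))
F=p2w(C,np.array([(390,166),(429,168),(428,192),(388,191)])*k,.051);print(F,F.mean(0))
d=F[1]-F[0]+F[2]-F[3]; print(np.arctan2(d[1],d[0]),np.linalg.norm(F[1]-F[0]),np.linalg.norm(F[2]-F[1]))
E
```

```text
theta 1.1411526175129116 tilt [-0.0169  0.0073 -0.9998]
[[ 0.5132 -0.2792  0.019 ]
 [ 0.5827 -0.3152  0.019 ]
 [ 0.565  -0.35    0.019 ]] centre [ 0.5391 -0.3146  0.019 ] 0.07831076594172529 0.03905499966714321
x-axis yaw -0.4775227494951789
[[ 0.5319 -0.302   0.051 ]
 [ 0.5528 -0.3129  0.051 ]
 [ 0.5466 -0.3257  0.051 ]
 [ 0.5245 -0.315   0.051 ]] [ 0.5389 -0.3139  0.051 ]
-0.4648921858398635 0.023554688750038806 0.014295336104136138
```

Call:
{"method": "send_rows", "body": {
  "commands": [
    {"delta_pos": [0.57, -0.32, -1], "yaw": -0.042},
    {"delta_pos": [0, 0, -2.5], "yaw": 0},
    {"delta_pos": [0, 0, -2], "yaw": 0},
    {"delta_pos": [0, 0, 0], "yaw": 0},
    {"delta_pos": [0, 0, 0], "yaw": 0}
  ]
}}

```text
t: 8.68
tcp_pos: [0.5132, -0.362, 0.1444]
tool_rot: [0.851, 0.525, -0.005, -0.009]
force: [0.8, 0.4, -0.6]
finger_gap: 0.451
```

```bash
cat >> h.py <<'E'
TIP=np.array([.0675,.0006,.081])
def tip():
    p,q=pose(); Rm=R.from_quat(q).as_matrix(); s=manip.sense()
    print("t",s["t"],"tcp",p.round(4),"theta",round(float(np.arctan2(Rm[1,0],Rm[0,0])),4),"tip",(p+Rm@TIP).round(4),"zaxis",Rm[:,2].round(4),"F",np.round(s["force"],1),"gap",round(float(s["finger_gap"]),3)); return p+Rm@TIP,Rm
E
python3 - <<'E'
from h import *
tip()
E
```

```text
t 8.675 tcp [ 0.5132 -0.362   0.1444] theta 1.1047 tip [ 0.5427 -0.3012  0.0635] zaxis [-0.0171  0.0095 -0.9998] F [ 0.8  0.4 -0.6] gap 0.451
```

Call:
{"method": "send_rows", "body": {
  "commands": [
    {"delta_pos": [-0.1, -0.8, 0], "yaw": -0.006},
    {"delta_pos": [0, 0, 0], "yaw": 0},
    {"delta_pos": [0, 0, -1], "yaw": 0},
    {"delta_pos": [0, 0, 0], "yaw": 0}
  ]
}}

```text
t: 9.18
tcp_pos: [0.5131, -0.3712, 0.1363]
tool_rot: [0.853, 0.522, -0.004, -0.006]
force: [0.4, 0.2, -1.6]
finger_gap: 0.455
```

```bash
python3 - <<'E'
from h import *
tip()
E
```

```text
t 9.175 tcp [ 0.5131 -0.3712  0.1363] theta 1.0984 tip [ 0.5432 -0.3109  0.0553] zaxis [-0.0141  0.0064 -0.9999] F [ 0.4  0.2 -1.6] gap 0.455
```

Call:
{"method": "send_rows", "body": {
  "commands": [
    {"delta_pos": [-0.15, 0.15, -0.3], "yaw": 0},
    {"delta_pos": [0, 0, -1], "yaw": 0},
    {"delta_pos": [0, 0, -1], "yaw": 0},
    {"delta_pos": [0, 0, -0.4], "yaw": 0},
    {"delta_pos": [0, 0, 0], "yaw": 0}
  ]
}}

```text
t: 9.8
tcp_pos: [0.511, -0.3692, 0.1064]
tool_rot: [0.853, 0.522, -0.005, -0.007]
force: [-0.0, 0.7, -1.1]
finger_gap: 0.449
```

```bash
python3 - <<'E'
from h import *
tip()
a=shot("wrist","w9"); cv2.imwrite("pics/w9b.png",cv2.resize(a[60:260,180:400],(800,727),interpolation=cv2.INTER_CUBIC)[:600])
hsv=cv2.cvtColor(a,cv2.COLOR_BGR2HSV)
C,im,m,c=chock("w9"); print(cv2.boundingRect(c),cv2.minAreaRect(c))
o=cv2.inRange(hsv,(8,150,80),(20,255,255)); o[260:]=0
for c in cv2.findContours(o,0,2)[0]:
    if cv2.contourArea(c)>60: print("orange",cv2.boundingRect(c))
E
```

```text
t 9.8 tcp [ 0.511  -0.3692  0.1064] theta 1.0983 tip [ 0.541  -0.3087  0.0254] zaxis [-0.0154  0.0079 -0.9999] F [-0.   0.7 -1.1] gap 0.449
(254, 122, 41, 27) ((274.0, 135.0), (26.0, 40.0), 90.0)
orange (305, 116, 11, 54)
orange (235, 116, 11, 57)
```

Call:
{"method": "send_rows", "body": {
  "commands": [
    {"delta_pos": [0, 0, 0.1], "yaw": 0},
    {"delta_pos": [0, 0, 0], "yaw": 0},
    {"delta_pos": [0, 0, 0], "yaw": 0},
    {"delta_pos": [0, 0, 0], "yaw": 0}
  ],
  "grip": 0.3,
  "force": 40
}}

```text
t: 10.35
tcp_pos: [0.5113, -0.3694, 0.1081]
tool_rot: [0.853, 0.522, -0.004, -0.007]
force: [-0.8, 0.7, -2.9]
finger_gap: 0.401
```

Call:
{"method": "send_rows", "body": {
  "commands": [
    {"delta_pos": [0, 0, 0.5], "yaw": 0},
    {"delta_pos": [0, 0, 1], "yaw": 0},
    {"delta_pos": [0, 0, 1.5], "yaw": 0},
    {"delta_pos": [0, 0, 1.5], "yaw": 0},
    {"delta_pos": [0, 0, 0], "yaw": 0}
  ]
}}

```text
t: 10.98
tcp_pos: [0.5118, -0.37, 0.1577]
tool_rot: [0.853, 0.522, -0.004, -0.005]
force: [-0.4, 0.5, -2.3]
finger_gap: 0.397
```

```bash
python3 - <<'E'
from h import *
tip()
a=shot("wrist","w10"); 
b=shot("scene","s10"); cc=w2p(cam("scene"),pose()[0])[0]; x,y=int(cc[0]),int(cc[1]); print(x,y)
C,im,m,c=chock("w10"); print(cv2.boundingRect(c),cv2.minAreaRect(c))
A=cv2.resize(a[50:300,120:440],(480,375),interpolation=cv2.INTER_CUBIC); cr=b[y-40:y+85,x-40:x+67]; B=cv2.resize(cr,(320,375),interpolation=cv2.INTER_CUBIC); cv2.imwrite("pics/v10.png",np.hstack([A,B]))
E
```

```text
t 10.975 tcp [ 0.5118 -0.37    0.1577] theta 1.0985 tip [ 0.542  -0.3098  0.0766] zaxis [-0.0127  0.0046 -0.9999] F [-0.4  0.5 -2.3] gap 0.397
121 165
(255, 123, 40, 26) ((274.5, 135.5), (25.0, 39.0), 90.0)
```

View pics/v10.png

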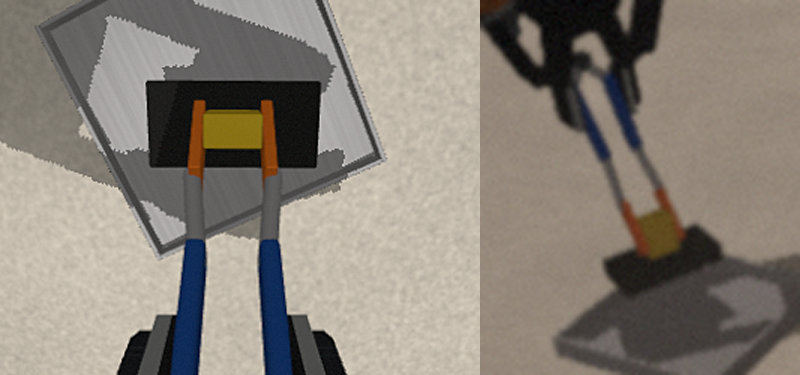

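Call:
{"method": "send_rows", "body": {
  "commands": [
    {"delta_pos": [0.5, 1.5, 0.5], "yaw": 0.02},
    {"delta_pos": [1.4, 3.5, 0.3], "yaw": 0.04},
    {"delta_pos": [1.5, 3.8, 0.2], "yaw": 0.04},
    {"delta_pos": [1.5, 3.8, 0.2], "yaw": 0.04},
    {"delta_pos": [1.5, 3.8, 0.2], "yaw": 0.04},
    {"delta_pos": [1.5, 3.8, 0.2], "yaw": 0.04},
    {"delta_pos": [1.4, 3.5, 0.2], "yaw": 0.04},
    {"delta_pos": [1, 2.5, 0], "yaw": 0.03},
    {"delta_pos": [0, 0, 0], "yaw": 0},
    {"delta_pos": [0, 0, 0], "yaw": 0}
  ]
}}

```text
t: 12.32
tcp_pos: [0.6129, -0.0877, 0.1711]
tool_rot: [0.763, 0.647, -0.007, -0.013]
force: [0.5, -0.2, -2.2]
finger_gap: 0.398
```

```bash
cat > seg.py <<'E'
from h import *
np.set_printoptions(precision=4,suppress=True)
def line(C,pts,z):
    P=p2w(C,pts,z)[:,:2]; v=cv2.fitLine(P.astype(np.float32),cv2.DIST_HUBER,0,1e-4,1e-4).ravel(); return v
def board(name):
    C=wcam(name); im=cv2.imread(f"pics/{name}.png"); hsv=cv2.cvtColor(im,cv2.COLOR_BGR2HSV)
    return C,im,hsv
E
python3 - <<'E'
from seg import *
tip(); shot("wrist","w11")
for n in ("w2","w11"):
    C,im,hsv=board(n)
    o=cv2.inRange(hsv,(9,190,60),(16,255,255)); b=cv2.inRange(hsv,(105,150,50),(125,255,255))
    for nm,m in (("or",o),("bl",b)):
        cs=[c for c in cv2.findContours(m,0,2)[0] if cv2.contourArea(c)>150]
        print(n,nm,[(cv2.boundingRect(c),int(cv2.contourArea(c))) for c in cs])
    h=hsv[60,:,:]; 
C,im,hsv=board("w2")
for uv in ((440,140),(400,180),(230,130),(240,110),(240,80),(305,95),(315,130)): print(uv,hsv[uv[1],uv[0]])
E
```

```text
t 12.325 tcp [ 0.6129 -0.0877  0.1711] theta 1.4065 tip [ 0.6223 -0.0204  0.0905] zaxis [-0.0268  0.0102 -0.9996] F [ 0.5 -0.2 -2.2] gap 0.398
w2 or [((82, 310, 24, 27), 311), ((527, 47, 33, 60), 566), ((205, 47, 231, 185), 29206)]
w2 bl [((14, 160, 70, 112), 3625), ((0, 150, 32, 12), 165), ((186, 40, 41, 159), 2750), ((42, 13, 36, 32), 674)]
w11 or [((368, 280, 55, 38), 712), ((245, 116, 60, 91), 2495), ((197, 0, 178, 208), 24313)]
w11 bl [((543, 319, 17, 44), 361), ((293, 210, 24, 121), 1832), ((232, 210, 25, 121), 1853), ((532, 0, 28, 181), 4173)]
(440, 140) [ 19  31 175]
(400, 180) [ 14 223 199]
(230, 130) [ 10 184 100]
(240, 110) [  9 169 154]
(240, 80) [ 53  15 206]
(305, 95) [ 25  25 183]
(315, 130) [ 10 175 146]
```

```bash
python3 - <<'E'
from seg import *
C,im,hsv=board("w2")
o=cv2.inRange(hsv,(9,150,40),(17,255,255)); b=cv2.inRange(hsv,(105,120,30),(125,255,255))
def cols(m,rows,lo,hi,last=True):
    out=[]
    for r in rows:
        x=np.nonzero(m[r,lo:hi])[0]
        if len(x): out.append((lo+(x[-1]+.5 if last else x[0]-.5),r))
    return np.array(out,float)
def rows_(m,cs,lo,hi,last):
    out=[]
    for c in cs:
        x=np.nonzero(m[lo:hi,c])[0]
        if len(x): out.append((c,lo+(x[-1]+.5 if last else x[0]-.5)))
    return np.array(out,float)
E={}
E["-y"]=line(C,cols(o,range(105,222),380,450),.012)
E["+x"]=line(C,rows_(o,range(240,425),40,120,False),.012)
E["-x"]=line(C,rows_(o,range(280,380),180,240,True),.012)
fp=np.r_[cols(b,range(46,60),180,240),cols(b,range(180,194),180,240)]; print(fp[[0,13,14,-1]].tolist())
E["f"]=line(C,fp,.012)
for k,v in E.items(): print(k,v, "yaw",np.arctan(v[1]/v[0]))
a=np.mean([np.arctan(E["+x"][1]/E["+x"][0])+(-np.pi/2 if E["+x"][1]/E["+x"][0]>0 else np.pi/2), np.arctan(E["-y"][1]/E["-y"][0])]); a=-.17 if abs(a+.17)>.03 else a; print("a",a)
n=np.array([-np.sin(a),np.cos(a)]); x=np.array([np.cos(a),np.sin(a)])
yf=n@E["f"][2:]; ym=n@E["-y"][2:]; xp=x@E["+x"][2:]; xm=x@E["-x"][2:]
print("span y",yf-ym,"x",xp-xm)
yc=((yf-.095)+(ym+.115))/2; xc=(xp+xm)/2; t=x*xc+n*yc; print("board",t,a)
g=manip  # chock in tool frame
Rg=R.from_quat([.853,.522,-.0045,-.007]).as_matrix()
v=Rg.T@(np.array([.539,-.3142,.003])-np.array([.5113,-.3694,.1081])); print("chock tool",v)
tcp,Rm=pose()[0],R.from_quat(pose()[1]).as_matrix(); P=tcp+Rm@v; d=P[:2]-t
print("chock now",P,"board xy",d@x,d@n,"theta-90-a",np.arctan2(Rm[1,0],Rm[0,0])-np.pi/2-a)
# tubes from w2: tube ends
tp=p2w(C,np.array([(345,97),(322,247),(397,118),(372,267),(447,117),(418,266)])/1.4286,.026)[:,:2]-t
print(np.c_[tp@x,tp@n])
E
```

```text
[[226.5, 46.0], [224.5, 59.0], [205.5, 180.0], [203.5, 193.0]]
-y [ 0.9841 -0.1775  0.6166 -0.1032] yaw -0.17843446
+x [ 0.1776  0.9841  0.7045 -0.0109] yaw 1.3922036
-x [ 0.1782  0.984   0.5521 -0.0203] yaw 1.3915929
f [ 0.9838 -0.1795  0.6629  0.1015] yaw -0.18049641
a -0.17851363
span y 0.209685 x 0.14830106
board [0.633  0.0106] -0.17851363
chock tool [0.0618 0.0013 0.1051]
chock now [ 0.6214 -0.0259  0.0664] board xy -0.004921614246964993 -0.037942186672983415 theta-90-a 0.013605668250068925
[[ 0.0567  0.076 ]
 [-0.0436  0.0741]
 [ 0.0509  0.0406]
 [-0.0505  0.0368]
 [ 0.0584  0.009 ]
 [-0.0429  0.005 ]]
```

Call:
{"method": "send_rows", "body": {
  "commands": [
    {"delta_pos": [1.1, -0.6, -0.5], "yaw": -0.014},
    {"delta_pos": [0, 0, -1.5], "yaw": 0},
    {"delta_pos": [0, 0, -1.5], "yaw": 0},
    {"delta_pos": [0, 0, 0], "yaw": 0},
    {"delta_pos": [0, 0, 0], "yaw": 0}
  ]
}}

```text
t: 13.0
tcp_pos: [0.6232, -0.0971, 0.132]
tool_rot: [0.769, 0.639, -0.008, -0.014]
force: [-0.4, 0.4, -2.4]
finger_gap: 0.402
```

```bash
cat >> h.py <<'E'
def st():
    _,Rm=tip(); p=pose()[0]; a=-.1785; x=np.array([np.cos(a),np.sin(a)]); n=np.array([-np.sin(a),np.cos(a)])
    P=p+Rm@np.array([.0618,.0013,.1051]); d=P[:2]-np.array([.633,.0106])
    print("chock board",(d@x).round(4),(d@n).round(4),"under z",P[2].round(4),"yaw err",round(float(np.arctan2(Rm[1,0],Rm[0,0])-np.pi/2-a),4))
E
python3 -c "
from h import *
st()"
```

```text
t 13.0 tcp [ 0.6232 -0.0971  0.132 ] theta 1.3863 tip [ 0.6338 -0.0299  0.0515] zaxis [-0.0294  0.0118 -0.9995] F [-0.4  0.4 -2.4] gap 0.402
chock board 0.0079 -0.0453 under z 0.0273 yaw err -0.006
```

Call:
{"method": "send_rows", "body": {
  "commands": [
    {"delta_pos": [0, 0, -0.6], "yaw": 0.006},
    {"delta_pos": [0, 0, -0.4], "yaw": 0},
    {"delta_pos": [0, 0, 0], "yaw": 0},
    {"delta_pos": [0, 0, 0], "yaw": 0}
  ]
}}

```text
t: 13.5
tcp_pos: [0.6236, -0.097, 0.1222]
tool_rot: [0.767, 0.642, -0.007, -0.013]
force: [0.2, -0.4, -1.9]
finger_gap: 0.399
```

```bash
python3 -c "
from h import *
st()"
```

```text
t 13.5 tcp [ 0.6236 -0.097   0.1222] theta 1.393 tip [ 0.6338 -0.0298  0.0417] zaxis [-0.028   0.0111 -0.9995] F [ 0.2 -0.4 -1.9] gap 0.399
chock board 0.008 -0.0451 under z 0.0175 yaw err 0.0007
```

Call:
{"method": "send_rows", "body": {
  "commands": [
    {"delta_pos": [0, 0, -0.2], "yaw": 0},
    {"delta_pos": [0, 0, -0.1], "yaw": 0},
    {"delta_pos": [0, 0, 0], "yaw": 0}
  ]
}}

```text
t: 13.88
tcp_pos: [0.6239, -0.097, 0.1195]
tool_rot: [0.767, 0.642, -0.007, -0.013]
force: [0.4, 0.6, -1.9]
finger_gap: 0.403
```

Call:
{"method": "send_rows", "body": {
  "commands": [
    {"delta_pos": [0, 0, -0.1], "yaw": 0},
    {"delta_pos": [0, 0, 0], "yaw": 0}
  ]
}}

```text
t: 14.12
tcp_pos: [0.6239, -0.097, 0.1185]
tool_rot: [0.767, 0.642, -0.007, -0.013]
force: [0.2, -0.2, -2.6]
finger_gap: 0.404
```

Call:
{"method": "send_rows", "body": {
  "commands": [
    {"delta_pos": [0, 0, -0.1], "yaw": 0},
    {"delta_pos": [0, 0, 0], "yaw": 0}
  ]
}}

```text
t: 14.38
tcp_pos: [0.6239, -0.097, 0.1174]
tool_rot: [0.767, 0.642, -0.007, -0.013]
force: [0.7, -0.2, -2.8]
finger_gap: 0.396
```

Call:
{"method": "send_rows", "body": {
  "commands": [
    {"delta_pos": [0.07, 0.39, 0], "yaw": 0},
    {"delta_pos": [0.07, 0.39, 0], "yaw": 0},
    {"delta_pos": [0.06, 0.3, 0], "yaw": 0},
    {"delta_pos": [0.03, 0.2, 0], "yaw": 0},
    {"delta_pos": [0.03, 0.15, 0], "yaw": 0},
    {"delta_pos": [0, 0, 0], "yaw": 0}
  ]
}}

```text
t: 15.12
tcp_pos: [0.6268, -0.0813, 0.1175]
tool_rot: [0.767, 0.642, -0.007, -0.013]
force: [0.4, -0.3, -2.4]
finger_gap: 0.397
```

```bash
python3 -c "
from h import *
st()"
```

```text
t 15.125 tcp [ 0.6268 -0.0813  0.1175] theta 1.3936 tip [ 0.6371 -0.0141  0.0369] zaxis [-0.0269  0.0109 -0.9996] F [ 0.4 -0.3 -2.4] gap 0.397
chock board 0.0084 -0.0291 under z 0.0127 yaw err 0.0013
```

Call:
{"method": "send_rows", "body": {
  "commands": [
    {"delta_pos": [0.02, 0.13, 0], "yaw": 0},
    {"delta_pos": [0.03, 0.15, 0], "yaw": 0},
    {"delta_pos": [0.03, 0.15, 0], "yaw": 0},
    {"delta_pos": [0.03, 0.15, 0], "yaw": 0},
    {"delta_pos": [0.02, 0.15, 0], "yaw": 0},
    {"delta_pos": [0.02, 0.15, 0], "yaw": 0},
    {"delta_pos": [0.02, 0.15, 0], "yaw": 0},
    {"delta_pos": [0.02, 0.15, 0], "yaw": 0},
    {"delta_pos": [0.02, 0.1, 0], "yaw": 0},
    {"delta_pos": [0, 0, 0], "yaw": 0}
  ]
}}

```text
t: 16.38
tcp_pos: [0.629, -0.0679, 0.1175]
tool_rot: [0.767, 0.642, -0.007, -0.013]
force: [0.5, -0.3, -1.1]
finger_gap: 0.398
```

```bash
python3 -c "
from h import *
st()"
```

```text
t 16.375 tcp [ 0.629  -0.0679  0.1175] theta 1.3934 tip [ 0.6393 -0.0007  0.0369] zaxis [-0.027   0.0107 -0.9996] F [ 0.5 -0.3 -1.1] gap 0.398
chock board 0.0082 -0.0156 under z 0.0127 yaw err 0.0011
```

Call:
{"method": "send_rows", "body": {
  "commands": [
    {"delta_pos": [0.02, 0.1, 0], "yaw": 0},
    {"delta_pos": [0.02, 0.1, 0], "yaw": 0},
    {"delta_pos": [0.02, 0.1, 0], "yaw": 0},
    {"delta_pos": [0.02, 0.1, 0], "yaw": 0},
    {"delta_pos": [0, 0, 0], "yaw": 0}
  ]
}}

```text
t: 17.0
tcp_pos: [0.6299, -0.0639, 0.1175]
tool_rot: [0.767, 0.642, -0.007, -0.013]
force: [-0.8, -0.1, -3.2]
finger_gap: 0.399
```

Call:
{"method": "send_rows", "body": {
  "commands": [
    {"delta_pos": [0.01, 0.08, 0], "yaw": 0},
    {"delta_pos": [0, 0, 0], "yaw": 0}
  ]
}}

```text
t: 17.25
tcp_pos: [0.63, -0.0631, 0.1176]
tool_rot: [0.767, 0.642, -0.007, -0.013]
force: [-0.3, 1.1, -2.1]
finger_gap: 0.397
```

Call:
{"method": "send_rows", "body": {
  "commands": [
    {"delta_pos": [0.01, 0.08, 0], "yaw": 0},
    {"delta_pos": [0, 0, 0], "yaw": 0}
  ]
}}

```text
t: 17.5
tcp_pos: [0.6301, -0.0623, 0.1176]
tool_rot: [0.767, 0.642, -0.007, -0.012]
force: [0.3, -0.1, -2.0]
finger_gap: 0.401
```

```bash
python3 -c "
from h import *
st()"
```

```text
t 17.5 tcp [ 0.6301 -0.0623  0.1176] theta 1.3934 tip [0.6405 0.0048 0.0369] zaxis [-0.0268  0.0101 -0.9996] F [ 0.3 -0.1 -2. ] gap 0.401
chock board 0.0084 -0.0099 under z 0.0128 yaw err 0.0011
```

Call:
{"method": "send_rows", "body": {
  "commands": [
    {"delta_pos": [0.01, 0.08, 0], "yaw": 0},
    {"delta_pos": [0, 0, 0], "yaw": 0}
  ]
}}

```text
t: 17.75
tcp_pos: [0.6302, -0.0615, 0.1176]
tool_rot: [0.767, 0.642, -0.007, -0.012]
force: [0.9, 0.2, -2.2]
finger_gap: 0.402
```

Call:
{"method": "send_rows", "body": {
  "commands": [
    {"delta_pos": [0.01, 0.08, 0], "yaw": 0},
    {"delta_pos": [0, 0, 0], "yaw": 0}
  ]
}}

```text
t: 18.0
tcp_pos: [0.6303, -0.0608, 0.1176]
tool_rot: [0.767, 0.642, -0.007, -0.012]
force: [0.1, -1.5, -2.8]
finger_gap: 0.402
```

```bash
python3 -c "
from h import *
st(); shot('wrist','w12')"
```

```text
t 18.0 tcp [ 0.6303 -0.0608  0.1176] theta 1.3934 tip [0.6407 0.0064 0.0369] zaxis [-0.0267  0.0099 -0.9996] F [ 0.1 -1.5 -2.8] gap 0.402
chock board 0.0083 -0.0084 under z 0.0128 yaw err 0.0012
```

Call:
{"method": "send_rows", "body": {
  "commands": [
    {"delta_pos": [0.01, 0.08, 0], "yaw": 0},
    {"delta_pos": [0, 0, 0], "yaw": 0}
  ]
}}

```text
t: 18.3
tcp_pos: [0.6305, -0.0604, 0.1178]
tool_rot: [0.767, 0.642, -0.007, -0.012]
force: [-0.7, -1.1, -2.2]
finger_gap: 0.4
```

Call:
{"method": "send_rows", "body": {
  "commands": [
    {"delta_pos": [0, 0.0, 0], "yaw": 0}
  ]
}}

```text
t: 18.42
tcp_pos: [0.6304, -0.0604, 0.1178]
tool_rot: [0.767, 0.642, -0.007, -0.012]
force: [-0.9, -1.3, -2.0]
finger_gap: 0.399
```

Call:
{"method": "send_rows", "body": {
  "commands": [
    {"delta_pos": [0.015, 0.1, 0], "yaw": 0},
    {"delta_pos": [0, 0, 0], "yaw": 0}
  ]
}}

```text
t: 18.68
tcp_pos: [0.6306, -0.06, 0.1181]
tool_rot: [0.767, 0.642, -0.008, -0.012]
force: [0.2, -1.4, -2.0]
finger_gap: 0.401
```

```bash
python3 -c "
from h import *
st(); print(manip.sense()['ft_torque']); shot('wrist','w13')"
```

```text
t 18.675 tcp [ 0.6306 -0.06    0.1181] theta 1.394 tip [0.6409 0.007  0.0373] zaxis [-0.0267  0.0079 -0.9996] F [ 0.2 -1.4 -2. ] gap 0.401
chock board 0.0085 -0.0077 under z 0.0132 yaw err 0.0017
[-0.39224857  0.08658666  0.05104602]
```

```bash
python3 - <<'E'
from h import *
np.set_printoptions(precision=1,suppress=True,linewidth=200)
a=-.1785; x=np.array([np.cos(a),np.sin(a)]); n=np.array([-np.sin(a),np.cos(a)]); t=np.array([.633,.0106])
for nm in ("w2","w13"):
    C=wcam(nm); im=cv2.imread(f"pics/{nm}.png")
    for z in (.026,):
      for X in (.045,.05,.055):
        ys=np.arange(-.01,.1,.001); P=np.array([[*(t+X*x+y*n),z] for y in ys]); uv=w2p(C,P).astype(np.float32)
        v=cv2.remap(im,uv[:,:1],uv[:,1:],cv2.INTER_LINEAR)[:,0].astype(int)
        print(nm,X,"".join("W" if p[0]>110 else "o" if p[2]>1.6*p[0]+20 else "B" if p[0]>p[2]+20 else "." for p in v))
E
```

```text
w2 0.045 ooo.WWWWWWWWWWWWWWWWWWWWWWWWWW.ooooo.WWWWWWWWWWWWWWWWWWWWWWWWWW.ooooooooo.WWWWWWWWWWWWWWWWWWWWWWWWWWoo.BBBWWWW
w2 0.05 ooo.WWWWWWWWWWWWWWWWWWWWWWWWWW.ooooooWWWWWWWWWWWWWWWWWWWWWWWWWW.oooooooooWWWWWWWWWWWWWWWWWWWWWWWWWWWoooBBBWWWW
w2 0.055 ooooWWWWWWWWWWWWWWWWWWWWWWWWWW.ooooooooooooooooooooooooooooooooooooooooooWWWWWWWWWWWWWWWWWWWWWWWWWWWoooBBBWWWW
w13 0.045 ........................WWWWWWWWWWWWWWWWWWWWWWWWWWWWWWWWWWWWWWWWWWWWWWWWWWWWWWWWWWWWWW........................
w13 0.05 ooooooooooooooooooooo..WWWWWWWWWWWWWWWWWWWWWWWWW.WWWWWWWWWWWWWWWWWWWWWWWWWWWWWWWWWWWWWW.......................
w13 0.055 ooooooooooooooooooooo..WWWWWWWWWWWWWWWWWWWWWWWWW.ooooooooooooooooooooooooooo.WWWWWWWWWW.......................
```

Call:
{"method": "send_rows", "body": {
  "commands": [
    {"delta_pos": [0, 0, -0.1], "yaw": 0},
    {"delta_pos": [0, 0, 0], "yaw": 0}
  ]
}}

```text
t: 18.98
tcp_pos: [0.6305, -0.0603, 0.1174]
tool_rot: [0.767, 0.642, -0.008, -0.011]
force: [-0.4, -1.6, -1.0]
finger_gap: 0.398
```

Call:
{"method": "send_rows", "body": {
  "commands": [
    {"delta_pos": [0, 0, -0.1], "yaw": 0},
    {"delta_pos": [0, 0, 0], "yaw": 0}
  ]
}}

```text
t: 19.23
tcp_pos: [0.6305, -0.0604, 0.1168]
tool_rot: [0.767, 0.642, -0.008, -0.011]
force: [-1.3, -0.9, 0.2]
finger_gap: 0.402
```

```bash
python3 -c "
from h import *
st(); print(manip.sense()['ft_torque'])"
```

```text
t 19.225 tcp [ 0.6305 -0.0604  0.1168] theta 1.3943 tip [0.6407 0.0066 0.036 ] zaxis [-0.0268  0.0074 -0.9996] F [-1.3 -0.9  0.2] gap 0.402
chock board 0.0084 -0.0082 under z 0.0119 yaw err 0.002
[-0.29646119  0.27857684  0.04407562]
```

Call:
{"method": "send_rows", "body": {
  "commands": [
    {"delta_pos": [0.01, 0.04, -0.07], "yaw": 0},
    {"delta_pos": [0, 0, 0], "yaw": 0}
  ]
}}

```text
t: 19.48
tcp_pos: [0.6305, -0.06, 0.1163]
tool_rot: [0.767, 0.642, -0.008, -0.011]
force: [-1.9, -1.8, 1.2]
finger_gap: 0.4
```

Call:
{"method": "send_rows", "body": {
  "commands": [
    {"delta_pos": [0, 0, 0], "yaw": 0},
    {"delta_pos": [0, 0, 0], "yaw": 0},
    {"delta_pos": [0, 0, 0], "yaw": 0}
  ],
  "grip": 0.11
}}

```text
t: 19.85
tcp_pos: [0.6311, -0.0583, 0.1154]
tool_rot: [0.767, 0.642, -0.007, -0.012]
force: [0.6, -0.6, -0.5]
finger_gap: 0.446
```

```bash
python3 - <<'E'
from h import *
st(); print(manip.sense()['ft_torque'])
a=shot("wrist","w14")
hsv=cv2.cvtColor(a,cv2.COLOR_BGR2HSV)
C,im,m,c=chock("w14"); print(cv2.boundingRect(c),cv2.minAreaRect(c))
g=cv2.inRange(a,(0,0,0),(255,255,255))
# jaw columns at rows 125..165
for r in (118,125,140,155): print(r,[tuple(int(v) for v in hsv[r,cc]) for cc in (236,241,246,250,300,305,310,315)])
E
```

```text
t 19.85 tcp [ 0.6311 -0.0583  0.1154] theta 1.3931 tip [0.6415 0.0089 0.0348] zaxis [-0.0258  0.0103 -0.9996] F [ 0.6 -0.6 -0.5] gap 0.446
chock board 0.0087 -0.0057 under z 0.0107 yaw err 0.0008
[ 0.02609345 -0.01217269  0.00194662]
(253, 128, 41, 27) ((273.0, 141.0), (26.0, 40.0), 90.0)
118 [(102, 104, 32), (13, 232, 192), (90, 90, 17), (15, 15, 33), (120, 32, 16), (13, 234, 145), (13, 224, 158), (75, 20, 25)]
125 [(16, 83, 46), (13, 231, 193), (10, 33, 23), (45, 15, 34), (100, 51, 15), (12, 219, 141), (12, 220, 154), (135, 54, 19)]
140 [(11, 216, 137), (13, 230, 195), (12, 212, 83), (0, 23, 22), (110, 35, 22), (12, 221, 129), (13, 228, 152), (90, 24, 21)]
155 [(13, 233, 175), (13, 229, 199), (12, 188, 61), (0, 28, 18), (60, 27, 19), (12, 222, 116), (13, 231, 150), (97, 121, 19)]
```

Call:
{"method": "send_rows", "body": {
  "commands": [
    {"delta_pos": [0, 0, 0.5], "yaw": 0},
    {"delta_pos": [0, 0, 1], "yaw": 0},
    {"delta_pos": [0, 0, 1.5], "yaw": 0},
    {"delta_pos": [0, 0, 2], "yaw": 0},
    {"delta_pos": [0, 0, 2], "yaw": 0},
    {"delta_pos": [0, 0, 1], "yaw": 0},
    {"delta_pos": [0, 0, 0], "yaw": 0}
  ]
}}

```text
t: 20.78
tcp_pos: [0.632, -0.0583, 0.203]
tool_rot: [0.767, 0.641, -0.005, -0.01]
force: [-0.2, 0.4, -0.3]
finger_gap: 0.442
```

```bash
python3 - <<'E'
from h import *
np.set_printoptions(precision=4,suppress=True)
tip(); a_=shot("wrist","w15")
C,im,m,c=chock("w15"); r=cv2.boxPoints(cv2.minAreaRect(c)); print(cv2.boundingRect(c))
a=-.1785; x=np.array([np.cos(a),np.sin(a)]); n=np.array([-np.sin(a),np.cos(a)]); t=np.array([.633,.0106])
P=p2w(C,r,.060)[:,:2]; e=P[1]-P[0]; print("fin quad board",np.c_[(P-t)@x,(P-t)@n])
# board-frame rectified map at z=.028 (top of block), 2px/mm, for the viewer
xs=np.arange(-.07,.08,.0004); ys=np.arange(-.05,.105,.0004)
g=np.array([[[*(t+X*x+Y*n),.028] for Y in ys] for X in xs[::-1]]).reshape(-1,3)
uv=w2p(C,g).astype(np.float32).reshape(len(xs),len(ys),2)
rec=cv2.remap(a_,uv[...,0],uv[...,1],cv2.INTER_CUBIC); cv2.imwrite("pics/rec15.png",rec); print(rec.shape)
cv2.imwrite("pics/w15b.png",np.hstack([cv2.resize(rec,(400,387)),cv2.resize(a_[0:290,80:380],(400,387))]))
E
```

```text
t 20.775 tcp [ 0.632  -0.0583  0.203 ] theta 1.3929 tip [0.6429 0.0088 0.1224] zaxis [-0.0209  0.0095 -0.9997] F [-0.2  0.4 -0.3] gap 0.442
(260, 122, 29, 18)
fin quad board [[-0.0037 -0.0021]
 [ 0.0201 -0.0021]
 [ 0.0203 -0.0164]
 [-0.0039 -0.0165]]
(376, 388, 3)
```

View pics/w15b.png

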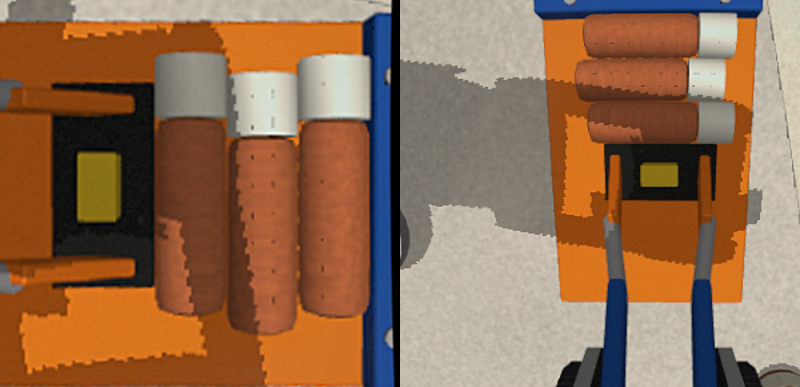

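Call:
{"method": "send_rows", "body": {
  "commands": [
    {"delta_pos": [-1, 1.5, 1.5], "yaw": -0.07},
    {"delta_pos": [-1.7, 3.8, 1], "yaw": -0.135},
    {"delta_pos": [-1.7, 3.8, 0.8], "yaw": -0.135},
    {"delta_pos": [-1.7, 3.8, 0.6], "yaw": -0.135},
    {"delta_pos": [-1.7, 3.8, 0.3], "yaw": -0.135},
    {"delta_pos": [-1.7, 3.8, 0.3], "yaw": -0.135},
    {"delta_pos": [-1.7, 3.8, 0.3], "yaw": -0.135},
    {"delta_pos": [-1.7, 3.8, 0.3], "yaw": -0.135},
    {"delta_pos": [-1.7, 3.8, 0.3], "yaw": -0.135},
    {"delta_pos": [0, 0, 0], "yaw": 0}
  ]
}}

```text
t: 22.08
tcp_pos: [0.4752, 0.2684, 0.2487]
tool_rot: [0.995, 0.1, -0.005, -0.016]
force: [0.3, 0.1, -1.6]
finger_gap: 0.445
```

```bash
cat >> h.py <<'E'
def jaws(n):
    a=cv2.imread(f"pics/{n}.png")[:260]; o=cv2.inRange(cv2.cvtColor(a,cv2.COLOR_BGR2HSV),(8,150,80),(20,255,255))
    o[:,:225]=0;o[:,325:]=0
    print(n,[cv2.boundingRect(c) for c in cv2.findContours(o,0,2)[0] if cv2.contourArea(c)>60])
    b=cv2.inRange(cv2.cvtColor(a:=cv2.imread(f"pics/{n}.png"),cv2.COLOR_BGR2HSV),(105,150,50),(125,255,255)); b[:,:215]=0; b[:,335:]=0; b[:190]=0
    print("  blue",[cv2.boundingRect(c) for c in cv2.findContours(b,0,2)[0] if cv2.contourArea(c)>300])
E
python3 - <<'E'
from h import *
tip(); shot("wrist","w16")
for n in ("w7","w8","w14","w16"): jaws(n)
E
```

```text
t 22.075 tcp [0.4752 0.2684 0.2487] theta 0.2009 tip [0.5404 0.2838 0.1673] zaxis [-0.0123  0.0312 -0.9994] F [ 0.3  0.1 -1.6] gap 0.445
w7 [(316, 236, 9, 24), (306, 116, 9, 53), (235, 116, 10, 53)]
  blue [(300, 209, 20, 123), (228, 209, 22, 122)]
w8 [(305, 116, 10, 54), (235, 116, 10, 56)]
  blue [(300, 209, 20, 123), (228, 209, 22, 122)]
w14 [(313, 167, 12, 93), (225, 166, 11, 94), (235, 116, 80, 144), (225, 0, 90, 109)]
  blue [(299, 210, 21, 121), (228, 209, 22, 122)]
w16 [(225, 242, 7, 18), (263, 218, 17, 42), (304, 117, 10, 52), (236, 116, 10, 53)]
  blue [(253, 299, 27, 47), (285, 210, 35, 121), (229, 209, 22, 122)]
```

Call:
{"method": "send_rows", "body": {
  "commands": [
    {"delta_pos": [-0.6, 1.5, 0], "yaw": -0.06},
    {"delta_pos": [-0.6, 1.6, 0], "yaw": -0.06},
    {"delta_pos": [-0.7, 1.5, 0], "yaw": -0.06},
    {"delta_pos": [0, 0, -0.5], "yaw": 0},
    {"delta_pos": [0, 0, 0], "yaw": 0},
    {"delta_pos": [0, 0, 0], "yaw": 0}
  ]
}}

```text
t: 22.88
tcp_pos: [0.4594, 0.3076, 0.2398]
tool_rot: [1.0, 0.007, -0.005, -0.014]
force: [-0.0, 0.3, -0.1]
finger_gap: 0.445
```

```bash
python3 - <<'E'
from h import *
tip()
E
```

```text
t 22.875 tcp [0.4594 0.3076 0.2398] theta 0.0138 tip [0.5261 0.3101 0.1582] zaxis [-0.0103  0.027  -0.9996] F [-0.   0.3 -0.1] gap 0.445
```

Call:
{"method": "send_rows", "body": {
  "commands": [
    {"delta_pos": [-0.3, 0.8, 0], "yaw": 0.004},
    {"delta_pos": [0, 0, -1.2], "yaw": 0},
    {"delta_pos": [0, 0, -1], "yaw": 0},
    {"delta_pos": [0, 0, 0], "yaw": 0},
    {"delta_pos": [0, 0, 0], "yaw": 0}
  ]
}}

```text
t: 23.5
tcp_pos: [0.4564, 0.3153, 0.2157]
tool_rot: [1.0, 0.009, -0.006, -0.013]
force: [0.2, 0.1, -1.6]
finger_gap: 0.446
```

```bash
python3 - <<'E'
from h import *
tip()
E
```

```text
t 23.5 tcp [0.4564 0.3153 0.2157] theta 0.0179 tip [0.5229 0.318  0.134 ] zaxis [-0.0113  0.0263 -0.9996] F [ 0.2  0.1 -1.6] gap 0.446
```

Call:
{"method": "send_rows", "body": {
  "commands": [
    {"delta_pos": [0.5, 0, -0.72], "yaw": 0},
    {"delta_pos": [1, 0, -1.43], "yaw": 0},
    {"delta_pos": [1, 0, -1.43], "yaw": 0},
    {"delta_pos": [1, 0, -1.43], "yaw": 0},
    {"delta_pos": [1, 0, -1.43], "yaw": 0},
    {"delta_pos": [0.6, 0, -0.86], "yaw": 0},
    {"delta_pos": [0, 0, 0], "yaw": 0},
    {"delta_pos": [0, 0, 0], "yaw": 0}
  ]
}}

```text
t: 24.5
tcp_pos: [0.5118, 0.3149, 0.1363]
tool_rot: [1.0, 0.008, -0.006, -0.013]
force: [-0.0, -0.4, -0.8]
finger_gap: 0.442
```

```bash
python3 - <<'E'
from h import *
tip(); t0=np.array([.5954,.3179,.0265]); 
d=tip()[0]-t0; print("L",d@[-.574,0,.819],"n",d@[.819,0,.574],"y",d[1])
E
```

```text
t 24.5 tcp [0.5118 0.3149 0.1363] theta 0.017 tip [0.5783 0.3176 0.0546] zaxis [-0.0117  0.0262 -0.9996] F [-0.  -0.4 -0.8] gap 0.442
t 24.5 tcp [0.5118 0.3149 0.1363] theta 0.017 tip [0.5783 0.3176 0.0546] zaxis [-0.0117  0.0262 -0.9996] F [-0.  -0.4 -0.8] gap 0.442
L 0.03279407036310924 n 0.0021559424216794445 y -0.0002834094935690312
```

Call:
{"method": "send_rows", "body": {
  "commands": [
    {"delta_pos": [0.57, 0, -0.82], "yaw": 0},
    {"delta_pos": [0.57, 0, -0.82], "yaw": 0},
    {"delta_pos": [0.4, 0, -0.57], "yaw": 0},
    {"delta_pos": [0, 0, 0], "yaw": 0},
    {"delta_pos": [0, 0, 0], "yaw": 0}
  ]
}}

```text
t: 25.12
tcp_pos: [0.5284, 0.3153, 0.1138]
tool_rot: [1.0, 0.009, -0.005, -0.013]
force: [-0.6, -0.2, -0.9]
finger_gap: 0.442
```

```bash
cat > l.py <<'E'
from h import *
t0=np.array([.5954,.3179,.0265]); d=tip()[0]-t0; print("L",d@[-.574,0,.819],"n",d@[.819,0,.574],"y",d[1], "tq",manip.sense()["ft_torque"])
E
python3 l.py
```

```text
t 25.125 tcp [0.5284 0.3153 0.1138] theta 0.0176 tip [0.5951 0.3181 0.0322] zaxis [-0.0099  0.0268 -0.9996] F [-0.6 -0.2 -0.9] gap 0.442
L 0.00485129406281058 n 0.002982791744954857 y 0.0001655028277647297 tq [ 0.00072244 -0.00726247  0.04120582]
```

Call:
{"method": "send_rows", "body": {
  "commands": [
    {"delta_pos": [0.05, 0, -0.22], "yaw": 0},
    {"delta_pos": [0.02, 0, -0.2], "yaw": 0},
    {"delta_pos": [0, 0, 0], "yaw": 0}
  ]
}}

```text
t: 25.5
tcp_pos: [0.5289, 0.3154, 0.1097]
tool_rot: [1.0, 0.009, -0.005, -0.014]
force: [-0.9, -0.2, -1.2]
finger_gap: 0.445
```

Call:
{"method": "send_rows", "body": {
  "commands": [
    {"delta_pos": [-0.05, 0, -0.08], "yaw": 0},
    {"delta_pos": [0, 0, 0], "yaw": 0}
  ]
}}

```text
t: 25.75
tcp_pos: [0.5284, 0.3154, 0.109]
tool_rot: [1.0, 0.009, -0.005, -0.014]
force: [0.1, -0.3, -1.5]
finger_gap: 0.44
```

```bash
python3 l.py
```

```text
t 25.75 tcp [0.5284 0.3154 0.109 ] theta 0.0178 tip [0.5951 0.3182 0.0274] zaxis [-0.0095  0.027  -0.9996] F [ 0.1 -0.3 -1.5] gap 0.44
L 0.0009130069369560205 n 0.0002679866059049711 y 0.0003210228129665871 tq [-0.02549112 -0.02651164  0.03379588]
```

Call:
{"method": "send_rows", "body": {
  "commands": [
    {"delta_pos": [0.05, 0, -0.09], "yaw": 0},
    {"delta_pos": [0, 0, 0], "yaw": 0}
  ]
}}

```text
t: 26.0
tcp_pos: [0.5282, 0.3156, 0.1084]
tool_rot: [1.0, 0.009, -0.005, -0.014]
force: [-0.1, -0.2, -1.5]
finger_gap: 0.444
```

```bash
python3 l.py
```

```text
t 26.0 tcp [0.5282 0.3156 0.1084] theta 0.0178 tip [0.5948 0.3184 0.0267] zaxis [-0.0108  0.0272 -0.9996] F [-0.1 -0.2 -1.5] gap 0.444
L 0.0004990964195230521 n -0.000335600530916492 y 0.0005232259469619693 tq [ 0.01051902  0.01251777 -0.02297655]
```

Call:
{"method": "send_rows", "body": {
  "commands": [
    {"delta_pos": [0, 0, 0], "yaw": 0},
    {"delta_pos": [0, 0, 0], "yaw": 0}
  ],
  "grip": 0.05
}}

```text
t: 26.25
tcp_pos: [0.529, 0.3157, 0.1086]
tool_rot: [1.0, 0.009, -0.004, -0.014]
force: [0.1, 0.3, 0.5]
finger_gap: 0.476
```

Call:
{"method": "send_rows", "body": {
  "commands": [
    {"delta_pos": [0, 0, 0], "yaw": 0},
    {"delta_pos": [0, 0, 0], "yaw": 0},
    {"delta_pos": [0, 0, 0], "yaw": 0}
  ],
  "grip": -0.5
}}

```text
t: 26.62
tcp_pos: [0.5295, 0.3157, 0.1088]
tool_rot: [1.0, 0.009, -0.004, -0.014]
force: [-0.5, 0.3, 0.4]
finger_gap: 0.751
```

```bash
python3 - <<'E'
from l import *
shot("wrist","w17"); jaws("w17"); jaws("w5")
E
```

```text
t 26.625 tcp [0.5295 0.3157 0.1088] theta 0.0177 tip [0.5963 0.3185 0.0273] zaxis [-0.0081  0.0277 -0.9996] F [-0.5  0.3  0.4] gap 0.751
L 0.0001376661509265738 n 0.0011977828473528228 y 0.0006425130453749928 tq [ 0.00377816  0.03415625 -0.02338369]
w17 [(309, 121, 9, 50), (232, 120, 11, 54)]
  blue [(223, 212, 106, 122)]
w5 [(308, 119, 12, 51), (234, 119, 10, 52)]
  blue [(222, 210, 107, 123)]
```

Call:
{"method": "send_rows", "body": {
  "commands": [
    {"delta_pos": [0, 0, 0.7], "yaw": 0},
    {"delta_pos": [0, 0, 1.5], "yaw": 0},
    {"delta_pos": [0, 0, 3], "yaw": 0},
    {"delta_pos": [0, 0, 4], "yaw": 0},
    {"delta_pos": [1, -1, 4], "yaw": 0},
    {"delta_pos": [0, 0, 0], "yaw": 0},
    {"delta_pos": [0, 0, 0], "yaw": 0}
  ]
}}

```text
t: 27.55
tcp_pos: [0.5392, 0.3056, 0.2501]
tool_rot: [1.0, 0.009, -0.002, -0.014]
force: [-0.6, -0.3, 0.0]
finger_gap: 0.752
```

```bash
python3 - <<'E'
from h import *
np.set_printoptions(precision=4,suppress=True)
tip(); shot("wrist","w18"); shot("top","t18"); shot("scene","s18")
# orange tips / blue handle tops / dark pivot in wrist image, back-projected to world at expected heights, vs initial w4
def feats(n):
    C=wcam(n); im=cv2.imread(f"pics/{n}.png"); hsv=cv2.cvtColor(im,cv2.COLOR_BGR2HSV)
    o=cv2.inRange(hsv,(8,150,80),(20,255,255)); b=cv2.inRange(hsv,(105,150,50),(125,255,255))
    # region of interest: project rack box
    ts=np.array([.5949,.3169,.026]); 
    for nm,m,z,c0 in (("tips",o,.04,(.585,.317,.04)),("handles",b,.113,(.533,.316,.113))):
        u0=w2p(C,c0)[0]; msk=np.zeros_like(m); r=45 if nm=="tips" else 50
        x,y=int(u0[0]),int(u0[1]); msk[max(0,y-r):y+r,max(0,x-r):x+r]=255
        for c in cv2.findContours(m&msk,0,2)[0]:
            if cv2.contourArea(c)>60:
                q=c[:,0].mean(0); print(n,nm,int(cv2.contourArea(c)),p2w(C,q,z)[0])
feats("w4"); feats("w18")
# fin in top image: before vs after, and chock on board
C=cam("top"); im=cv2.imread("pics/t18.png"); m=cv2.inRange(cv2.cvtColor(im,cv2.COLOR_BGR2HSV),(22,120,60),(35,255,255))
c=max(cv2.findContours(m,0,2)[0],key=cv2.contourArea); q=cv2.minAreaRect(c)[0]; P=p2w(C,q,.058)[0]
a=-.1785; x=np.array([np.cos(a),np.sin(a)]); n=np.array([-np.sin(a),np.cos(a)]); d=P[:2]-np.array([.633,.0106]); print("fin top",P,"board",d@x,d@n)
d=cv2.absdiff(cv2.imread("pics/t18.png"),cv2.imread("pics/top0.png")).max(2)
for nm,P,r in (("bowl",(.401,-.003,.03),22),("jar",(.708,-.215,.05),18),("bottle",(.721,.206,.06),18)):
    u,v=w2p(C,P)[0].astype(int); print(nm,"diff px>60:",int((d[v-r:v+r,u-r:u+r]>60).sum()))
E
```

```text
t 27.55 tcp [0.5392 0.3056 0.2501] theta 0.0182 tip [0.6063 0.3085 0.1689] zaxis [-0.0044  0.0289 -0.9996] F [-0.6 -0.3  0. ] gap 0.752
w4 tips 117 [0.5819 0.2944 0.04  ]
w4 tips 122 [0.5802 0.3417 0.04  ]
w4 handles 2182 [0.54   0.3159 0.113 ]
w18 tips 96 [0.5874 0.2932 0.04  ]
w18 tips 109 [0.5832 0.3415 0.04  ]
w18 handles 2130 [0.5353 0.308  0.113 ]
fin top [ 0.6374 -0.0008  0.058 ] board 0.0063368670380543795 -0.01044951766261275
bowl diff px>60: 0
jar diff px>60: 0
bottle diff px>60: 0
```

```bash
python3 - <<'E'
from h import *
np.set_printoptions(precision=4,suppress=True)
for n in ("w3","w4","w18"):
    C=wcam(n); im=cv2.imread(f"pics/{n}.png"); u=w2p(C,(.5089,.3155,.1488))[0]; x,y=u.astype(int)
    w=im[y-22:y+22,x-24:x+24]; m=((w.max(2)<75)&(w.max(2).astype(int)-w.min(2)<14)).astype(np.uint8)
    k,l,s,c=cv2.connectedComponentsWithStats(m); i=1+np.argmax(s[1:,4]); px=c[i]+[x-24,y-22]
    print(n,"pred",u,"seen",px,s[i],p2w(C,px,.1488)[0])
    # handles: row scan at s=.106 on axis
    for S in (.09,.12):
        P=np.array([.5949-.574*S,.3169,.026+.819*S]); ys=np.arange(-.035,.0351,.001)
        uv=w2p(C,[P+[0,y,0] for y in ys]).astype(np.float32); v=cv2.remap(im,uv[:,:1],uv[:,1:],cv2.INTER_LINEAR)[:,0].astype(int)
        print("  ",S,"".join("B" if p[0]>p[2]+30 else "." for p in v))
E
```

```text
w3 pred [252.6913 257.9247] seen [250.8188 255.8142] [  8   3  31  33 436] [0.5107 0.3169 0.1488]
   0.09 BB.............BBBBBBB............................BBBBBBB..............
   0.12 BBBBBBBBBBBBBBBBBBBBBBBBBBBBBBBBBBBBBBBBBBBBBBBBBBBBBBBBBBBB...........
w4 pred [250.3814 258.4657] seen [248.3936 256.2838] [  8   2  31  33 437] [0.5108 0.317  0.1488]
   0.09 BB.............BBBBBBB...........................BBBBBBBBB.............
   0.12 BBBBBBBBBBBBBBBBBBBBBBBBBBBBBBBBBBBBBBBBBBBBBBBBBBBBBBBBBBB............
w18 pred [264.5902 244.6228] seen [265.3422 243.8647] [ 12   4  23  31 377] [0.5096 0.3149 0.1488]
   0.09 BB............BBBBBBB...........................BBBBBBBB...............
   0.12 BBBBBBBBBBBBBBBBBBBBBBBBBBBBBBBBBBBBBBBBBBBBBBBBBBBBBBBBBBBBBB.........
```

```bash
python3 -c "
from station import manip
print(manip.sense()['t'],manip.sign_off())"
```

```text
the job is handed in; nothing more can be done
27.7 None
```

The job is done and handed in at 27.7 s of the 59 s allowed. I took the tongs from the rack at their 35° lean and gripped the chock's fin with them. I lifted the chock out of the tray and pushed the three tubes closed against the fence, with only about 1.5 N at the wrist. I left the chock there, put the tongs back in the rack, let go and moved clear.

**Last checks**
- **Row and chock:** the last close-up, taken after I released the chock, showed the three tubes touching each other and the fence. The chock was square against the last tube and centred within about 1 mm of its middle. Its fin centre was at board (8, −9) mm, where −9 mm is the exact snug position. The top camera, taken later after the tongs were back, gave (6, −10) mm, which is within the camera's 2 mm accuracy.
- **Tongs:** the pivot came back to within about 2 mm of where it started. One jaw tip measured about 5 mm off and the other about 3 mm. I think most of that is measurement error, because a picture just after release showed the jaws within 1–2 pixels of where they were before the grasp.
- **Bowl, jar and bottle:** no change in the top camera picture compared with the start.

**What disagreed:**
- My automatic reading of the handle position was unusable because the handles merged with the blue rack base. I checked the pivot and a scan across the handles instead.
- The tool had picked up about 1.6° of tilt by the end. It caused no visible trouble.
- My 12 allowed picture views were used up before the tongs went back, so the rack and bystander checks are from measurements only, not from looking at a picture.

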